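# Tighten the extruder's die plate evenly in cross order

## Robot

A 6-joint arm with a two-finger parallel gripper is mounted at the origin on the work surface. World frame = base frame: x ahead of the robot, y to its left, z up, the work surface at z = 0. Lengths are in mm, angles in rad, forces in N, time in s.
With the tool pointing down it reaches from about 350 to 975 mm from the base axis. Payload 7.1 kg.
Tool frame: the origin (TCP) lies on the front face of the gripper's body, between the roots of the fingers; the fingertips stand 80 mm ahead of it and the grasp point (between the pads) lies 61 mm ahead of it; z points along the fingers, y is the line along which they close (so a half turn about z gives the same grasp; the last joint's range is limited). The gripper opens to 88 mm and grips with 3 to 60 N. Pads are 20 mm wide; open, the fingers measure 115 mm over their backs; the gripper's body (75 mm by 178 mm) begins 61 mm behind the grasp point.
Start: joints at [1.227, 0.423, 1.63, -0, 1.089, -0.019], TCP at [199.418, 592.316, 302.675] pointing down, gripper open.
Joint ranges: [-3, 3], [-0.9, 2.11], [0.09, 2.58], [-1.31, 4.45], [0.11, 2.69], [-2.54, 2.54]. Speed limits (rad/s): [2.39, 2.39, 3.01, 3.14, 3.14, 3.14].

## Interface

Orientations are given as a rotation vector (axis times angle).
In Python, from workcell import readout, vision, close_job gives the robot as it stands.
- The arm moves only by the tool servo_tool, never from a script. Its argument "plan" is a list that holds one entry, the list of rows, each a list of 7 numbers: the gripper command: -1 is fully open, 1 is shut, values between are in proportion, then the shift along the world's x, y, z in units of 40 mm (1.0 is 40 mm), then the turn, a rotation vector about the world's x, y, z in units of 5 degrees (1.0 is 5 degrees). A call has 1 to 5 rows; each row shifts and turns the commanded pose from where the row before left it; what a row does not reach is not made up. A row lasts 1/12 s, in which the tool goes at most 41.7 mm and 7.16 degrees, less where a joint would pass 70% of its speed; a pose out of reach is approached as far as the arm can. A call is refused whole if a number of a shift passes 1 or a number of a turn 1, either way. A call with a gripper value outside its range is refused whole. The fingers move at their own pace and stop on an object; the grip force is fixed at half the most. Time passes only in rows, so rows that do not move let the fingers close. It gives the time, the measured TCP pose, the force, the opening and the grip force at its end, in the units of the state.
- readout.get_obs(): the state, without advancing time (a new reading comes with each control period).
- vision.get_image(name): name is "side" or "top"; returns the picture (420x560x3 uint8, red, green, blue); there is no depth.
- vision.camera_params(name): a dict with "fx", "fy", "cx", "cy" (pixels), "rvec" (rotation vector, rad) and "tvec" (3), from world to camera coordinates, as OpenCV has them. Camera axes: x right, y down, z forward; pixel columns grow to the right and rows downward; lengths in mm; the calibration is good to about 2 mm. A picture is of the moment at which its call begins. camera_params takes no time and is no camera call.
- close_job(): hands the job in; it is judged then, once.
The state is a dict: "t": time; "qpos": joint angles; "qvel": joint speeds; "joint_torque": joint torques, N m; "ee_pos": TCP position; "orientation": TCP orientation; "ft_force": force on the tool from outside, world axes, zero at the start; "moment": the same for the moment, N m; "width": finger opening in mm; "grasp_force": force on a finger pad.
Only numpy, scipy, OpenCV 4.12 (cv2) and the standard library are available. Lean on these libraries where they do the work, as an engineer would, in place of code of your own. Each camera call takes 0.05 s, during which the arm holds its last target. There are 200 camera calls.

## Task

Take the slotted key from its cork mat and, turning clockwise with the key only (no fingers or gripper on the extruder), first bring the two loose wing nuts up to halfway, wings at about 45 degrees to the radius like the other pair. Then go round once more and turn all four fully tight, wings pointing at the middle of the die plate, in cross order: after the first nut the one straight across from it, then the other two. Finally stand the key back upright on the middle of its mat and let go, leaving everything else on the bench where it is.

Things in the scene. Friction and masses are not known exactly. Their poses are not given: they have to be found in the camera images.
- extruder: Clay extruder, fixed, turned up to 0.25 rad: blue base 270x160 mm, grey motor box 97 mm high at its back (+x), steel barrel 160 mm across with its mouth tipped 28 deg from vertical towards the robot (its own -x; the outward normal is (-0.469, 0, 0.883) in its axes). Origin: on the base's underside, 150 mm below the mouth's centre.
- plate_centre (a point): Centre of the top face of the round aluminium die plate on the mouth, 210 mm across, 14 mm thick, with a flat brass boss in the middle; z outward. Put on at any angle up to 1.5 rad either way, and too stiff to turn. Four orange wing nuts stand on it 70 mm from its centre, 90 deg apart, clockwise a, b, c, d.
- key: Wing-nut key, loose, 0.32 kg, 140 mm tall, upright on the mat on its slotted steel head. Origin: centre of its underside; z up the shank. Head 56 (x) x 43 (y) x 38 mm high, with an open slot 17 mm wide, 24 mm deep in its underside along x, to go over a wing. Blue grip paddle on top, 60 mm (x) by 16 mm thick (y), 82 to 140 mm up: pinch it firmly (some 45 N) across y, 115 mm up.
- mat: Round cork mat, fixed, 160 mm across, 6 mm thick; origin at the centre of its underside. It may be on the left or the right of the extruder.
- nut_a (a joint): Angle of wing nut a (left about halfway), rad, growing clockwise as seen from above the plate: 0 loose, wing square to the plate's radius; 0.785 halfway; 1.571 fully tight, wing pointing at the plate's centre; it stops dead at 1.65. It stays where it is left; it needs about 0.12 N m to turn (the key has some 0.15 rad of play on it). Straight across from it is nut c.
- nut_a_top (a point): Middle of the top edge of the wing of nut a, on its axis. x along the wing, z outward along the nut's axis (square to the plate). The wing is 60 mm long, 8 mm thick and 22 mm high; under it is a hub 26 mm across; the plate is 32 mm below this point.
- nut_b (a joint): Angle of wing nut b (loose at the start), rad, growing clockwise as seen from above the plate: 0 loose, wing square to the plate's radius; 0.785 halfway; 1.571 fully tight, wing pointing at the plate's centre; it stops dead at 1.65. It stays where it is left; it needs about 0.12 N m to turn (the key has some 0.15 rad of play on it). Straight across from it is nut d.
- nut_b_top (a point): Middle of the top edge of the wing of nut b, on its axis. x along the wing, z outward along the nut's axis (square to the plate). The wing is 60 mm long, 8 mm thick and 22 mm high; under it is a hub 26 mm across; the plate is 32 mm below this point.
- nut_c (a joint): Angle of wing nut c (left about halfway), rad, growing clockwise as seen from above the plate: 0 loose, wing square to the plate's radius; 0.785 halfway; 1.571 fully tight, wing pointing at the plate's centre; it stops dead at 1.65. It stays where it is left; it needs about 0.12 N m to turn (the key has some 0.15 rad of play on it). Straight across from it is nut a.
- nut_c_top (a point): Middle of the top edge of the wing of nut c, on its axis. x along the wing, z outward along the nut's axis (square to the plate). The wing is 60 mm long, 8 mm thick and 22 mm high; under it is a hub 26 mm across; the plate is 32 mm below this point.
- nut_d (a joint): Angle of wing nut d (loose at the start), rad, growing clockwise as seen from above the plate: 0 loose, wing square to the plate's radius; 0.785 halfway; 1.571 fully tight, wing pointing at the plate's centre; it stops dead at 1.65. It stays where it is left; it needs about 0.12 N m to turn (the key has some 0.15 rad of play on it). Straight across from it is nut b.
- nut_d_top (a point): Middle of the top edge of the wing of nut d, on its axis. x along the wing, z outward along the nut's axis (square to the plate). The wing is 60 mm long, 8 mm thick and 22 mm high; under it is a hub 26 mm across; the plate is 32 mm below this point.
- tool_pot: White ceramic pot, 85 mm high, 80 mm across, with modelling tools up to 160 mm high, on a wooden board on the other side of the extruder from the mat. Leave alone.
- bowl: Small blue bowl, 84 mm across, 45 mm high, on the same board. Leave alone.
- tub: White and orange lidded tub, 122 mm across, 104 mm high, at the back left. Leave alone.
- glaze: Amber jar with black cap, 68 mm across, 150 mm high, back right. Leave alone.
- block: Concrete block 90x140x70 mm with a plaster dome on it, 112 mm high in all, far right. Leave alone.
- rib: Flat wooden rib 120x55x9 mm lying in front of the extruder. Leave alone.
- clay_ring: White ceramic ring, 70 mm across, 16 mm high, lying in front on the left. Leave alone.
Not all that is in view belongs to the job. Of the things like the mat, leave any that is red; of the rest the smaller one is meant.

How it is judged:
By the outcome, as a careful person would: the job done as asked, in the order asked, and still so for the second after the job is handed in, with the robot touching nothing.
It also fails if it takes over 72 s, if anything falls off the work surface, if the arm or the gripper's body presses on something with over 40 N, if the wrist force passes 120 N, or if a joint passes its speed limit or range.

## Working session

There is one attempt and no reset: what is moved stays moved. The work goes in short steps, Python scripts to look and compute and a tool call to move; the robot and the scene stay as the last step left them, time stands still between calls to the robot, and variables do not carry over. Pictures are saved under pics/ and viewed, at most 10 in all, crops included, and the job is handed in when it is done.

Besides the shell and the picture viewer there is one more tool, called after "Request:" by a JSON object that holds its "method" and its "body". servo_tool: Moves the arm, as the interface text tells. Its arguments: {"type":"object","properties":{"plan":{"type":"array"}},"required":["plan"]}

```bash
ls; mkdir -p pics; python3 - <<'E'
from workcell import readout, vision
import cv2
for n in("side","top"):
    cv2.imwrite(f"pics/{n}0.png",vision.get_image(n)[:,:,::-1]); print(n,vision.camera_params(n))
print(readout.get_obs())
E
```

```text
pics
side {'fx': 541.2213574513189, 'fy': 541.2213574513189, 'cx': 276.41036362772473, 'cy': 213.50692356382314, 'rvec': array([ 2.03919836, -0.8667482 ,  0.43357537]), 'tvec': array([-357.29949726,  302.22206976, 1692.26227888])}
top {'fx': 478.57044014812504, 'fy': 478.57044014812504, 'cx': 284.38041086610576, 'cy': 208.6327130665147, 'rvec': array([ 2.14036484, -2.16108291,  0.17170719]), 'tvec': array([ -90.02259073,  462.83652051, 1337.77881173])}
{'t': 0.1, 'qpos': array([ 1.22699011e+00,  4.23784909e-01,  1.63060831e+00,  1.69915605e-05,
        1.08860430e+00, -1.90116607e-02]), 'qvel': array([-4.86629232e-04, -3.40106176e-03, -2.12771670e-03,  5.64877914e-04,
       -1.39472919e-03, -9.32109356e-05]), 'joint_torque': array([ 1.04774041e-03, -5.45609951e+01, -2.74324393e+01,  6.45945640e-02,
        1.88739836e-02, -3.47449122e-05]), 'ee_pos': array([199.29268771, 591.95854662, 301.96863304]), 'orientation': array([-5.07915273e-01, -3.09998973e+00,  2.16608634e-03]), 'ft_force': array([ 0.07555677, -0.1941076 , -0.71020026]), 'moment': array([-0.0322462 ,  0.00540184,  0.02025445]), 'grasp_force': 0.0, 'width': 87.90616387348405}
```

View pics/side0.png

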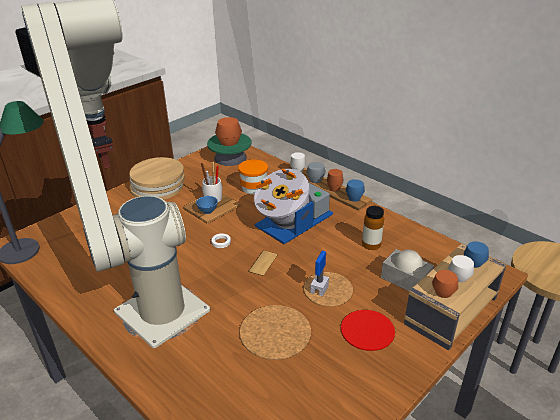

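View pics/top0.png

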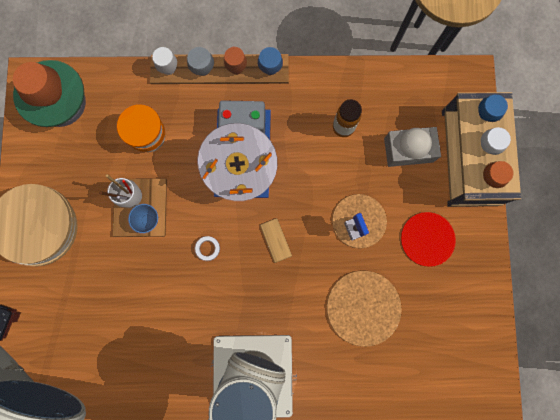

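The top view shows three mat-like things:
- a cork mat at (359,221), with the key standing on it
- a larger cork mat at (364,308)
- a red mat at (428,239)

The red one is ruled out, and the smaller cork one at (359,221) is the one meant. I'll confirm this in an enlarged crop that also covers the plate.

```bash
cat > h.py <<'E'
import numpy as np, cv2
from workcell import readout, vision
from scipy.spatial.transform import Rotation as R
def cam(n):
    p=vision.camera_params(n); K=np.array([[p['fx'],0,p['cx']],[0,p['fy'],p['cy']],[0,0,1]]); return K,R.from_rotvec(p['rvec']).as_matrix(),p['tvec']
def ray(n,uv):
    K,r,t=cam(n); d=r.T@np.linalg.solve(K,np.array([uv[0],uv[1],1.])); return -r.T@t,d/np.linalg.norm(d)
def onplane(n,uv,p0,nrm=(0,0,1)):
    o,d=ray(n,uv); nrm=np.array(nrm,float); return o+d*(nrm@(np.array(p0)-o))/(nrm@d)
def tri(us,ut):
    A=np.zeros((3,3));b=np.zeros(3)
    for n,u in(("side",us),("top",ut)):
        o,d=ray(n,u);M=np.eye(3)-np.outer(d,d);A+=M;b+=M@o
    return np.linalg.solve(A,b)
def proj(n,P):
    K,r,t=cam(n); q=K@(r@np.array(P,float)+t); return q[:2]/q[2]
E
python3 - <<'E'
from h import *
s=cv2.imread("pics/side0.png");t=cv2.imread("pics/top0.png")
z=lambda im,x,y:cv2.resize(im[y:y+75,x:x+100],(400,300),interpolation=cv2.INTER_CUBIC)
cv2.imwrite("pics/crop.png",np.vstack([np.hstack([z(t,190,122),z(t,315,185)]),np.hstack([z(s,235,160),z(s,280,240)])]))
for n,im in(("side",s),("top",t)):
    hsv=cv2.cvtColor(im,cv2.COLOR_BGR2HSV)
    box=np.zeros(im.shape[:2],np.uint8)
    if n=="top": box[120:205,195:280]=1
    else: box[165:230,250:315]=1
    for nm,lo,hi in(("orange",(5,150,120),(16,255,255)),("brass",(20,120,80),(32,255,255)),("blue",(100,120,60),(125,255,255))):
        m=cv2.inRange(hsv,lo,hi)*(box if nm!="blue" else 1)
        N,l,st,c=cv2.connectedComponentsWithStats(m)
        for i in range(1,N):
            if st[i,4]>12:
                v,u=np.nonzero(l==i); w,V=np.linalg.eigh(np.cov(u,v)); print(n,nm,c[i].round(1),st[i,4],"dir",V[:,1].round(2),"bb",st[i,:4])
E
```

```text
side orange [262.  169.4] 264 dir [-0.99  0.13] bb [250 165  30  12]
side orange [291.7 173.8] 17 dir [-0.81 -0.59] bb [288 172   8   6]
side orange [259.5 184. ] 112 dir [-0.96  0.26] bb [250 179  22  10]
side orange [294.3 193.3] 72 dir [-0.95  0.31] bb [286 189  17   9]
side orange [271.9 204.8] 17 dir [-0.83 -0.56] bb [268 203   8   6]
side orange [312.3 228.1] 14 dir [-0.92  0.39] bb [309 226   6   4]
side brass [288.9 177.1] 16 dir [-0.82 -0.58] bb [287 175   5   5]
side brass [265.4 187. ] 21 dir [-0.93  0.36] bb [262 185   7   5]
side brass [280.  191.3] 114 dir [-0.81  0.59] bb [273 185  15  14]
side brass [295.9 197.3] 20 dir [-0.96  0.29] bb [293 195   6   5]
side brass [268.9 207.8] 14 dir [-0.94 -0.33] bb [266 206   7   4]
side blue [354.9 189.6] 301 dir [-0.14  0.99] bb [346 180  18  21]
side blue [206.7 203.7] 274 dir [-0.99  0.11] bb [196 196  22  18]
side blue [292.4 224.1] 1050 dir [-0.96  0.29] bb [255 201  78  43]
side blue [477.2 252.6] 406 dir [0.48 0.87] bb [465 242  23  25]
side blue [320.  262.9] 184 dir [-0.27  0.96] bb [315 251  11  25]
top orange [263.3 17
[... 526 characters left out ...]
.6 176.7] 21 dir [0.06 1.  ] bb [195 174   5   6]
top orange [240.4 190.6] 79 dir [-1.    0.07] bb [230 188  22   6]
top brass [232.1 134.4] 14 dir [-1.    0.04] bb [229 133   7   3]
top brass [236.6 163.2] 215 dir [-1.   -0.09] bb [226 153  22  21]
top brass [240.9 186.3] 17 dir [-1.    0.07] bb [237 185   8   3]
top blue [270.1  58. ] 369 dir [-0.91 -0.4 ] bb [259  48  23  23]
top blue [493.6 106.8] 503 dir [-0.93  0.38] bb [480  95  27  25]
top blue [267.2 123.4] 124 dir [0. 1.] bb [265 110   5  29]
top blue [264.2 193.8] 40 dir [-0.84  0.55] bb [258 189  10   8]
top blue [138.6 218.2] 244 dir [0.24 0.97] bb [129 206  19  27]
top blue [361.1 223.7] 143 dir [0.39 0.92] bb [354 213  15  23]
```

View pics/crop.png

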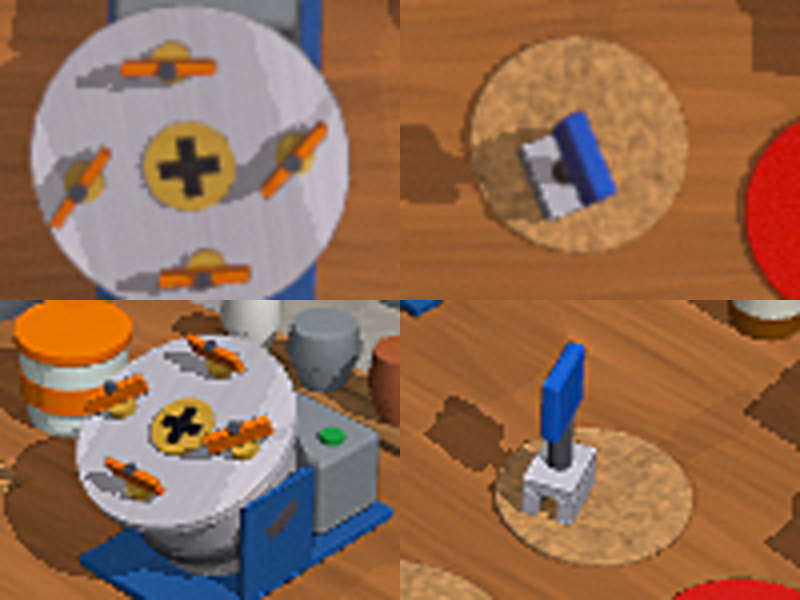

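The enlarged crop confirms that the key stands on the smaller cork mat, around (359,221) in the top view. It stands off-centre, toward the left of the mat. The far and near nuts at (232,139) and (241,191) are loose, and the left and right nuts at (211,169) and (263,163) are halfway.

```bash
cat > m.py <<'E'
from h import *
from scipy.optimize import least_squares
s=cv2.imread("pics/side0.png");t=cv2.imread("pics/top0.png")
I={"side":s,"top":t}
def dot(n,u,r=4):  # dark grey dot on nut axis
    im=I[n].astype(float); x0,y0=int(round(u[0])),int(round(u[1])); w=im[y0-r:y0+r+1,x0-r:x0+r+1]
    sat=w.max(2)-w.min(2); k=np.clip(110-w.max(2),0,None)*(sat<45); v,x=np.mgrid[-r:r+1,-r:r+1]
    return np.array([x0+(k*x).sum()/k.sum(),y0+(k*v).sum()/k.sum()]),k.sum()
ap={"far":((287,170),(232,139.5)),"right":((294.3,193.3),(263.2,162.7)),"near":((268.3,203.8),(241.2,190.8)),"left":((264,181.3),(210.7,169))}
P={}
for k,(a,b) in ap.items():
    (da,ka),(db,kb)=dot("side",a),dot("top",b); P[k]=tri(da,db); print(k,da.round(1),ka,db.round(1),kb,P[k].round(1),"resid",(proj("top",P[k])-db).round(1))
boss=tri((280.2,191.3),(236.9,163.2)); print("boss",boss.round(1))
def model(p):
    c=np.array([p[0],p[1],p[3]]);yaw,ph=p[2],p[4]
    Rm=R.from_euler('z',yaw)*R.from_euler('y',-np.arctan2(.469,.883)); 
    o=[c]
    for i in range(4): # far, right, near, left clockwise
        a=ph-i*np.pi/2; o.append(c+Rm.apply([70*np.cos(a),70*np.sin(a),32]))
    return np.array(o),Rm
obs=np.array([boss]+[P[k] for k in("far","right","near","left")])
f=least_squares(lambda p:(model(p)[0]-obs).ravel(),[boss[0],boss[1],0,162,0])
print("fit c",f.x.round(3)); M,Rm=model(f.x); print(M.round(1)); print((M-obs).round(1)); print("n",Rm.apply([0,0,1]).round(3))
# mat
hsv=cv2.cvtColor(t,cv2.COLOR_BGR2HSV); 
m=cv2.inRange(hsv,(8,60,150),(22,160,255)); m[:190]=0;m[252:]=0;m[:,:325]=0;m[:,392:]=0
m=cv2.morphologyEx(m,cv2.MORPH_OPEN,np.ones((3,3)));c=max(cv2.findContours(m,0,1)[0],key=cv2.contourArea);e=cv2.fitEllipse(cv2.convexHull(c));print("mat",e,onplane("top",e[0],(0,0,6)).round(1), [np.linalg.norm(onplane("top",(e[0][0]+q,e[0][1]),(0,0,6))-onplane("top",(e[0][0],e[0][1]),(0,0,6))).round(1) for q in(e[1][0]/2,)])
# key paddle
b={}
for n,(x,y,w,h) in(("top",(345,205,40,40)),("side",(305,245,30,40))):
    hs=cv2.cvtColor(I[n],cv2.COLOR_BGR2HSV); m=cv2.inRange(hs,(100,120,60),(125,255,255)); k=np.zeros_like(m);k[y:y+h,x:x+w]=m[y:y+h,x:x+w]
    c=max(cv2.findContours(k,0,1)[0],key=cv2.contourArea); b[n]=cv2.minAreaRect(c); print(n,b[n],cv2.boxPoints(b[n]).round(1).tolist()); 
    print("V",[int(q) for q in np.percentile(hs[...,2][k>0],[5,30,50,70,95])])
print("paddle mid",tri(b["side"][0],b["top"][0]).round(1))
q=cv2.boxPoints(b["top"]); W=[onplane("top",u,(0,0,146)) for u in q]
for i in range(4): d=W[(i+1)%4]-W[i]; print(W[i].round(1),np.linalg.norm(d).round(1),np.arctan2(d[1],d[0]).round(3))
E
python3 m.py
```

```text
far [287.8 169.6] 346.0 [231.1 139.5] 452.0 [610.7  38.6 230. ] resid [ 0.5 -0.6]
right [292.7 192.4] 258.0 [262.5 162.5] 317.0 [558.9 -37.1 191.4] resid [-0.1  0.1]
near [266.9 202. ] 270.0 [240.1 191.9] 416.0 [489.1  22.4 157.7] resid [ 0.  -0.1]
left [262.1 181.3] 167.0 [208.8 169.7] 454.0 [543.  100.7 185.6] resid [ 0.1 -0.2]
boss [565.   30.7 163.2]
fit c [5.65330e+02 3.15380e+01 3.90000e-02 1.62976e+02 8.30000e-02]
[[565.3  31.5 163. ]
 [611.7  39.2 224. ]
 [558.2 -38.6 194. ]
 [489.   22.7 158.5]
 [542.5 100.5 188.5]]
[[ 0.4  0.8 -0.3]
 [ 0.9  0.6 -6. ]
 [-0.7 -1.5  2.6]
 [-0.1  0.3  0.8]
 [-0.5 -0.2  2.9]]
n [-0.469 -0.018  0.883]
mat ((359.4394836425781, 220.6632537841797), (52.758419036865234, 54.54122543334961), 137.9143829345703) [ 428.7 -313.9    6. ] [np.float64(77.3)]
top ((360.7327880859375, 224.04310607910156), (21.665565490722656, 8.140999794006348), 66.80140686035156) [[352.70001220703125, 215.6999969482422], [360.20001220703125, 212.5], [368.70001220703125, 232.39999389648438], [361.29998779296875, 235.60000610351562]]
V [67, 140, 181, 188, 194]
side ((320.3513488769531, 262.8918762207031), (9.535140991210938, 24.988645553588867), 9.462322235107422) [[313.6000061035156, 274.3999938964844], [317.70001220703125, 249.8000030517578], [327.1000061035156, 251.39999389648438], [323.0, 276.0]]
V [110, 138, 143, 171, 215]
paddle mid [ 405.7 -297.7  116.9]
[ 425.1 -272.6  146. ] 21.7 -1.176
[ 433.5 -292.6  146. ] 56.7 -2.77
[ 380.6 -313.3  146. ] 21.6 1.963
[ 372.4 -293.3  146. ] 56.6 0.374
```

Fit results:
- **Plate centre:** about (565, 31.5, 163), with yaw 0.04 and nut phase 0.083.
- **Key:** about (404.5, -297), with its x axis at 0.374 rad.
- **Mat centre:** about (429, -314).

I'll swing over to the key now.

Request:
{"method": "servo_tool", "body": {"plan": [[[-1, 0.36, -0.8, -0.04, 0, 0, -1], [-1, 0.36, -0.8, -0.04, 0, 0, -1], [-1, 0.36, -0.8, -0.04, 0, 0, -1], [-1, 0.36, -0.8, -0.04, 0, 0, -1], [-1, 0.36, -0.8, -0.04, 0, 0, -1]]]}}

```text
t: 0.52
ee_pos: [271.6, 430.6, 294.3]
orientation: [-1.172, -2.915, 0.001]
ft_force: [-0.0, 0.3, 0.3]
width: 87.9
grasp_force: 0.0
```

Request:
{"method": "servo_tool", "body": {"plan": [[[-1, 0.36, -0.8, -0.04, 0, 0, -1], [-1, 0.36, -0.8, -0.04, 0, 0, -1], [-1, 0.36, -0.8, -0.04, 0, 0, -1], [-1, 0.36, -0.8, -0.04, 0, 0, -1], [-1, 0.36, -0.8, -0.04, 0, 0, -1]]]}}

```text
t: 0.93
ee_pos: [343.6, 270.7, 286.5]
orientation: [-1.776, -2.592, 0.0]
ft_force: [-0.4, 0.6, 0.3]
width: 88.0
grasp_force: 0.0
```

Request:
{"method": "servo_tool", "body": {"plan": [[[-1, 0.36, -0.8, -0.04, 0, 0, -1], [-1, 0.36, -0.8, -0.04, 0, 0, -1], [-1, 0.36, -0.8, -0.04, 0, 0, -1], [-1, 0.36, -0.8, -0.04, 0, 0, -1], [-1, 0.0, -0.8, -0.04, 0, 0, -1]]]}}

```text
t: 1.35
ee_pos: [403.1, 110.8, 278.9]
orientation: [2.294, 2.144, 0.003]
ft_force: [0.1, -0.1, 0.5]
width: 88.0
grasp_force: 0.0
```

Request:
{"method": "servo_tool", "body": {"plan": [[[-1, 0, -0.8, -0.04, 0, 0, -1], [-1, 0, -0.8, -0.04, 0, 0, -1], [-1, 0, -0.8, -0.04, 0, 0, -1], [-1, 0, -0.8, -0.04, 0, 0, -1], [-1, 0, -0.8, -0.04, 0, 0, -1]]]}}

```text
t: 1.77
ee_pos: [400.6, -49.2, 270.6]
orientation: [-2.705, -1.598, 0.0]
ft_force: [1.0, -0.6, 0.4]
width: 87.5
grasp_force: 0.0
```

Request:
{"method": "servo_tool", "body": {"plan": [[[-1, 0, -0.8, -0.04, 0, 0, -1], [-1, 0, -0.8, -0.04, 0, 0, -1], [-1, 0, -0.8, -0.04, 0, 0, -1], [-1, 0, -0.8, -0.04, 0, 0, -1], [-1, 0, -0.8, -0.04, 0, 0, -1]]]}}

```text
t: 2.18
ee_pos: [400.5, -209.2, 262.5]
orientation: [-2.986, -0.974, 0.0]
ft_force: [0.8, -0.2, -0.6]
width: 88.0
grasp_force: 0.0
```

Request:
{"method": "servo_tool", "body": {"plan": [[[-1, 0, -0.8, -0.04, 0, 0, -1], [-1, 0, -0.8, -0.04, 0, 0, -1], [-1, 0, -0.7, -0.04, 0, 0, -1], [-1, 0, 0, 0, 0, 0, 0], [-1, 0, 0, 0, 0, 0, 0]]]}}

```text
t: 2.6
ee_pos: [400.6, -300.6, 257.4]
orientation: [-3.087, -0.58, 0.001]
ft_force: [0.5, 0.7, -0.7]
width: 87.9
grasp_force: 0.0
```

```bash
cat > g.py <<'E'
from h import *
np.set_printoptions(suppress=True)
YAW,PH=0.039,0.083; C=np.array([565.3,31.5,163.])
RM=R.from_euler('z',YAW)*R.from_euler('y',-np.arctan2(.469,.883)); N=RM.apply([0,0,1])
AZ=dict(far=PH,right=PH-np.pi/2,near=PH+np.pi,left=PH+np.pi/2)
Y0=dict(far=PH,near=PH,left=PH+np.pi/2,right=PH+np.pi/2)   # tool-y angle in plate when nut loose
def top(k): a=AZ[k]; return C+RM.apply([70*np.cos(a),70*np.sin(a),32])
def rot(y,z):
    y=np.array(y)/np.linalg.norm(y); z=np.array(z)/np.linalg.norm(z); return R.from_matrix(np.c_[np.cross(y,z),y,z])
def nutpose(k,ang,h): # h: TCP above wing top along n
    f=Y0[k]-ang; return top(k)+h*N, rot(RM.apply([np.cos(f),np.sin(f),0]),-N)
def downpose(p,ya): return np.array(p,float),rot([np.cos(ya),np.sin(ya),0],[0,0,-1])
def to(p,r,rows=None):
    o=readout.get_obs(); d=(p-o['ee_pos'])/40; w=(r*R.from_rotvec(o['orientation']).inv()).as_rotvec(degrees=True)/5
    n=rows or int(np.ceil(max(abs(d).max(),abs(w).max(),.01)))
    print("total",d.round(3),w.round(3),"rows",n,"per row",(d/n).round(3),(w/n).round(3))
def st():
    o=readout.get_obs(); print({k:np.round(o[k],2) for k in("t","qpos","ee_pos","orientation","ft_force","moment","width","grasp_force")})
E
python3 - <<'E'
from g import *
st(); to(*downpose((404.5,-297,182),0.374-np.pi/2))
for n,a in(("left",((212.8,163.9),(205,175))),("right",((266.8,157.2),(258.3,166.9))),("far",((224.5,138.6),(238,138.5)))):
    p,q=[RM.inv().apply(onplane("top",u,top(n)-5*N,N)-C) for u in a]; d=q-p
    wing=np.arctan2(d[1],d[0]); print(n,"turn",((Y0[n]+np.pi/2-wing)+np.pi/2)%np.pi-np.pi/2, np.linalg.norm(d))
E
```

```text
{'t': np.float64(2.6), 'qpos': array([-0.67,  0.31,  1.94,  0.  ,  0.9 ,  0.53]), 'ee_pos': array([ 400.61, -300.56,  257.41]), 'orientation': array([-3.09, -0.58,  0.  ]), 'ft_force': array([ 0.5 ,  0.71, -0.72]), 'moment': array([0.02, 0.16, 0.01]), 'width': np.float64(87.9), 'grasp_force': np.float64(0.0)}
total [ 0.097  0.089 -1.885] [-0.007 -0.007  0.026] rows 2 per row [ 0.049  0.045 -0.943] [-0.004 -0.004  0.013]
left turn 0.7553730262163878 36.409894463082225
right turn 0.840144760611675 33.80565185613788
far turn 0.12039347712611015 34.02373190549318
```

Request:
{"method": "servo_tool", "body": {"plan": [[[-1, 0.05, 0.05, -0.6, 0, 0, 0], [-1, 0.05, 0.04, -0.6, 0, 0, 0], [-1, 0, 0, -0.4, 0, 0, 0], [-1, 0, 0, -0.28, 0, 0, 0], [-1, 0, 0, 0, 0, 0, 0]]]}}

```text
t: 3.02
ee_pos: [404.0, -294.2, 180.7]
orientation: [-3.083, -0.586, 0.005]
ft_force: [-0.3, 0.6, -0.7]
width: 88.1
grasp_force: 0.0
```

```bash
python3 - <<'E'
from g import *
st()
s,t=vision.get_image("side")[:,:,::-1],vision.get_image("top")[:,:,::-1]
z=lambda im,x,y:cv2.resize(im[y:y+75,x:x+100],(400,300),interpolation=cv2.INTER_CUBIC)
cv2.imwrite("pics/grasp.png",np.hstack([z(t,310,185),z(s,270,225)]))
E
```

```text
{'t': np.float64(3.02), 'qpos': array([-0.65,  0.43,  1.98,  0.  ,  0.73,  0.54]), 'ee_pos': array([ 404.01, -294.21,  180.73]), 'orientation': array([-3.08, -0.59,  0.  ]), 'ft_force': array([-0.27,  0.57, -0.66]), 'moment': array([ 0.05,  0.11, -0.04]), 'width': np.float64(88.06), 'grasp_force': np.float64(0.0)}
```

View pics/grasp.png

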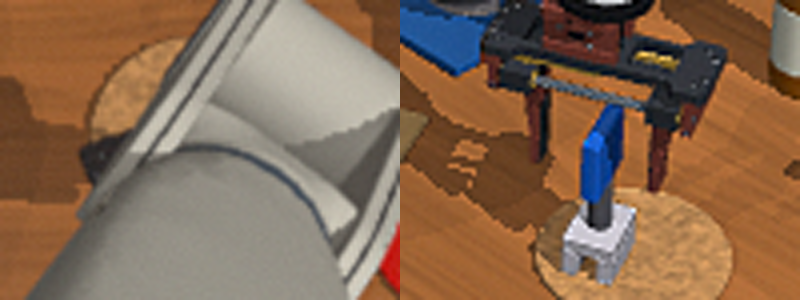

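The side crop shows the paddle, at (603,150) in the crop, between the two fingers at (537,130) and (657,170). I'll close the gripper.

Request:
{"method": "servo_tool", "body": {"plan": [[[1, 0, 0, 0, 0, 0, 0], [1, 0, 0, 0, 0, 0, 0], [1, 0, 0, 0, 0, 0, 0], [1, 0, 0, 0, 0, 0, 0], [1, 0, 0, 0, 0, 0, 0]]]}}

```text
t: 3.53
ee_pos: [405.2, -296.2, 183.1]
orientation: [3.086, 0.583, 0.001]
ft_force: [-0.4, -0.1, -0.0]
width: 58.2
grasp_force: 0.0
```

Request:
{"method": "servo_tool", "body": {"plan": [[[1, 0, 0, 0, 0, 0, 0], [1, 0, 0, 0, 0, 0, 0], [1, 0, 0, 0, 0, 0, 0], [1, 0, 0, 0, 0, 0, 0], [1, 0, 0, 0, 0, 0, 0]]]}}

```text
t: 3.95
ee_pos: [405.0, -296.1, 182.6]
orientation: [-3.087, -0.583, 0.0]
ft_force: [-0.5, 0.4, -0.5]
width: 24.8
grasp_force: 0.0
```

```bash
python3 - <<'E'
from g import *
st(); print("mid",); 
o=readout.get_obs()
to(*downpose(o['ee_pos']+[0,0,210],0.374-np.pi/2))
to(*nutpose("near",0,197))
E
```

```text
{'t': np.float64(3.95), 'qpos': array([-0.66,  0.43,  1.98, -0.  ,  0.73,  0.54]), 'ee_pos': array([ 405.01, -296.12,  182.65]), 'orientation': array([-3.09, -0.58,  0.  ]), 'ft_force': array([-0.54,  0.37, -0.53]), 'moment': array([-0.04,  0.15, -0.02]), 'width': np.float64(24.76), 'grasp_force': np.float64(0.0)}
mid
total [0.   0.   5.25] [-0.    -0.     0.009] rows 6 per row [0.    0.    0.875] [-0.    -0.     0.001]
total [-0.21   7.881  3.747] [-3.499 -4.893 14.801] rows 15 per row [-0.014  0.525  0.25 ] [-0.233 -0.326  0.987]
```

Request:
{"method": "servo_tool", "body": {"plan": [[[1, 0, 0, 0, 0, 0, 0], [1, 0, 0, 0, 0, 0, 0], [1, 0, 0, 0, 0, 0, 0], [1, 0, 0, 0, 0, 0, 0], [1, 0, 0, 0, 0, 0, 0]]]}}

```text
t: 4.37
ee_pos: [405.0, -296.1, 182.6]
orientation: [-3.087, -0.583, 0.0]
ft_force: [-0.1, -1.0, -1.8]
width: 16.0
grasp_force: 30.0
```

Request:
{"method": "servo_tool", "body": {"plan": [[[1, 0, 0, 0.2, 0, 0, 0], [1, 0, 0, 0.5, 0, 0, 0], [1, 0, 0, 0.8, 0, 0, 0], [1, 0, 0, 0.9, 0, 0, 0], [1, 0, 0, 0.9, 0, 0, 0]]]}}

```text
t: 4.78
ee_pos: [404.3, -295.5, 316.0]
orientation: [-3.086, -0.583, 0.002]
ft_force: [1.0, -0.4, -3.3]
width: 16.0
grasp_force: 30.0
```

Request:
{"method": "servo_tool", "body": {"plan": [[[1, 0, 0, 0.9, 0, 0, 0], [1, 0, 0, 0.6, 0, 0, 0], [1, 0, 0, 0.2, 0, 0, 0], [1, 0, 0, 0, 0, 0, 0], [1, 0, 0, 0, 0, 0, 0]]]}}

```text
t: 5.2
ee_pos: [404.5, -295.7, 381.8]
orientation: [-3.086, -0.583, 0.001]
ft_force: [-0.5, -0.0, -3.1]
width: 16.1
grasp_force: 30.0
```

```bash
python3 - <<'E'
from g import *
st()
to(*nutpose("near",0.05,210))
s,t=vision.get_image("side")[:,:,::-1],vision.get_image("top")[:,:,::-1]
z=lambda im,x,y:cv2.resize(im[y:y+75,x:x+100],(400,300),interpolation=cv2.INTER_CUBIC)
cv2.imwrite("pics/lift.png",np.hstack([z(t,310,185),z(s,270,185)]))
E
```

```text
{'t': np.float64(5.2), 'qpos': array([-0.65,  0.15,  1.82,  0.  ,  1.18,  0.54]), 'ee_pos': array([ 404.48, -295.65,  381.75]), 'orientation': array([-3.09, -0.58,  0.  ]), 'ft_force': array([-0.48, -0.04, -3.15]), 'moment': array([-0.02,  0.21,  0.02]), 'width': np.float64(16.15), 'grasp_force': np.float64(30.0)}
total [-0.349  7.863 -0.944] [-3.357 -4.966 14.241] rows 15 per row [-0.023  0.524 -0.063] [-0.224 -0.331  0.949]
```

View pics/lift.png

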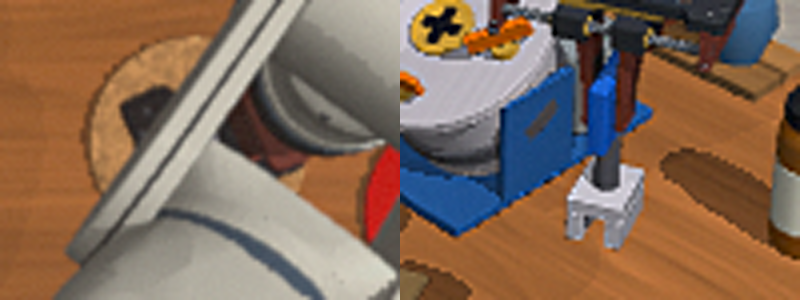

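The key hangs upright in the gripper, with its head at about side pixel (321,237). I'll move to above the near nut with the tool tilted.

Request:
{"method": "servo_tool", "body": {"plan": [[[1, -0.02, 0.52, 0, -0.224, -0.331, 0.95], [1, -0.02, 0.52, 0, -0.224, -0.331, 0.95], [1, -0.02, 0.52, 0, -0.224, -0.331, 0.95], [1, -0.02, 0.52, 0, -0.224, -0.331, 0.95], [1, -0.02, 0.52, 0, -0.224, -0.331, 0.95]]]}}

```text
t: 5.72
ee_pos: [400.1, -190.8, 380.5]
orientation: [2.782, 1.164, 0.183]
ft_force: [-0.1, 0.3, -2.4]
width: 15.9
grasp_force: 30.0
```

Request:
{"method": "servo_tool", "body": {"plan": [[[1, -0.02, 0.52, 0, -0.224, -0.331, 0.95], [1, -0.02, 0.52, 0, -0.224, -0.331, 0.95], [1, -0.02, 0.52, 0, -0.224, -0.331, 0.95], [1, -0.02, 0.52, 0, -0.224, -0.331, 0.95], [1, -0.02, 0.52, 0, -0.224, -0.331, 0.95]]]}}

```text
t: 6.13
ee_pos: [395.9, -86.9, 380.6]
orientation: [2.369, 1.646, 0.348]
ft_force: [-0.4, 0.4, -2.8]
width: 15.8
grasp_force: 30.0
```

Request:
{"method": "servo_tool", "body": {"plan": [[[1, -0.02, 0.52, 0, -0.224, -0.331, 0.95], [1, -0.02, 0.52, -0.1, -0.224, -0.331, 0.95], [1, -0.02, 0.52, -0.2, -0.224, -0.331, 0.95], [1, -0.02, 0.52, -0.3, -0.224, -0.331, 0.95], [1, -0.02, 0.52, -0.3, -0.224, -0.331, 0.95]]]}}

```text
t: 6.55
ee_pos: [391.8, 16.9, 344.7]
orientation: [1.873, 2.024, 0.487]
ft_force: [1.2, 0.5, -3.4]
width: 15.7
grasp_force: 30.0
```

Request:
{"method": "servo_tool", "body": {"plan": [[[1, 0, 0, 0, 0, 0, 0], [1, 0, 0, 0, 0, 0, 0]]]}}

```text
t: 6.72
ee_pos: [391.4, 16.6, 344.3]
orientation: [1.879, 2.024, 0.484]
ft_force: [0.0, 0.7, -2.3]
width: 15.7
grasp_force: 30.0
```

```bash
python3 - <<'E'
from g import *
st()
print("pred head px",proj("side",(404.5,-295.7,225)), proj("side",(404.5+9.3,-295.7+3.7,225)))
to(*nutpose("near",0.05,185))
o=readout.get_obs(); Rt=R.from_rotvec(o['orientation'])
b=o['ee_pos']+Rt.apply([0,0,176]); print("key bottom",b.round(1), "rel nut",RM.inv().apply(b-top("near")).round(1))
im=vision.get_image("side")[:,:,::-1]; u=proj("side",b); x,y=int(u[0])-66,int(u[1])-55; print(u,x,y,proj("side",b+Rt.apply([0,0,-19])))
cv2.imwrite("pics/near.png",cv2.resize(im[y:y+100,x:x+133],(798,600),interpolation=cv2.INTER_CUBIC))
E
```

```text
{'t': np.float64(6.72), 'qpos': array([ 0.  , -0.15,  2.28,  0.04,  0.53, -0.1 ]), 'ee_pos': array([391.42,  16.57, 344.27]), 'orientation': array([1.88, 2.02, 0.48]), 'ft_force': array([ 0.03,  0.7 , -2.32]), 'moment': array([-0.07,  0.5 , -0.02]), 'width': np.float64(15.72), 'grasp_force': np.float64(30.0)}
pred head px [320.93640555 235.18660558] [322.0072475  233.31706991]
total [ 0.271  0.069 -0.559] [-0.003 -0.058 -0.028] rows 1 per row [ 0.271  0.069 -0.559] [-0.003 -0.058 -0.028]
key bottom [473.1  20.  188.4] rel nut [-0.1 -2.1 33.9]
[263.82721785 196.78916546] 197 141 [261.93963017 193.7541153 ]
```

View pics/near.png

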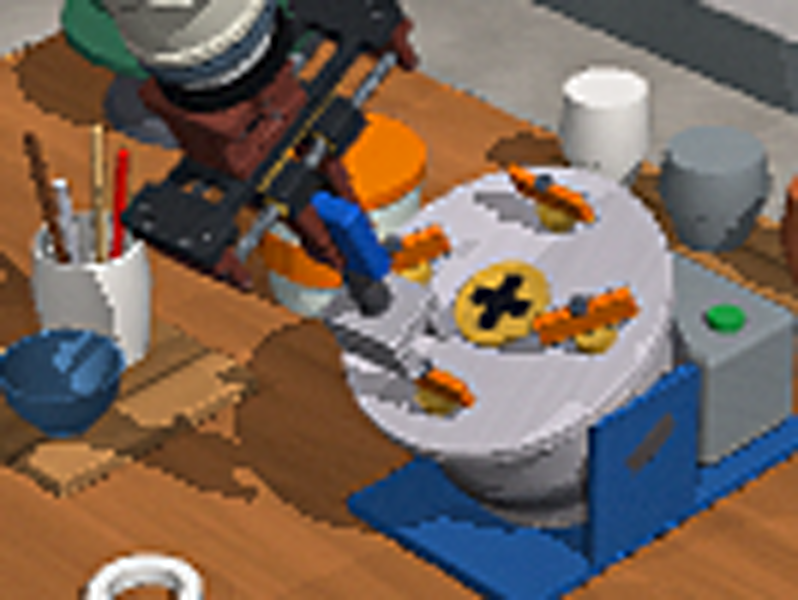

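The key head sits right over the near nut: it is at about (395,350) in the crop, where the prediction was (401,335). I'll go down onto the wing.

Request:
{"method": "servo_tool", "body": {"plan": [[[1, 0.2, 0.04, -0.4, 0, -0.05, -0.03], [1, 0.17, 0.03, -0.3, 0, 0, 0], [1, 0.15, 0, -0.27, 0, 0, 0], [1, 0.1, 0, -0.2, 0, 0, 0], [1, 0, 0, 0, 0, 0, 0]]]}}

```text
t: 7.18
ee_pos: [418.1, 17.9, 298.5]
orientation: [1.88, 2.013, 0.488]
ft_force: [-0.5, -0.4, -2.2]
width: 16.1
grasp_force: 30.0
```

```bash
cat >> g.py <<'E'
def rel(k):
    o=readout.get_obs(); Rt=R.from_rotvec(o['orientation']); b=RM.inv().apply(o['ee_pos']-top(k)); y=RM.inv().apply(Rt.apply([0,1,0])); z=RM.inv().apply(Rt.apply([0,0,1]))
    print(k,"TCP rel",b.round(1),"key ang",((Y0[k]-np.arctan2(y[1],y[0])+1.)%np.pi-1.).round(3),"z",z.round(3),"F",o['ft_force'].round(1),"M",o['moment'].round(2),"t",round(float(o['t']),2),"q",o['qpos'].round(2),o['width'].round(1))
E
python3 - <<'E'
from g import *
rel("near"); to(*nutpose("near",0.94,157))
E
```

```text
Traceback (most recent call last):
  File "g.py", line 21, in rel
    print(k,"TCP rel",b.round(1),"key ang",((Y0[k]-np.arctan2(y[1],y[0])+1.)%np.pi-1.).round(3),"z",z.round(3),"F",o['ft_force'].round(1),"M",o['moment'].round(2),"t",round(float(o['t']),2),"q",o['qpos'].round(2),o['width'].round(1))
                                                                                                                                                                                                                     ^^^^^^^^^^^^^^^^
AttributeError: 'float' object has no attribute 'round'
```

```bash
sed -i "s/o\['width'\].round(1)/round(float(o['width']),1)/" g.py
python3 - <<'E'
from g import *
rel("near"); to(*nutpose("near",0.94,157))
E
```

```text
near TCP rel [  3.   -2.1 156.9] key ang 0.054 z [ 0.002 -0.002 -1.   ] F [-0.5 -0.4 -2.2] M [-0.13  0.64 -0.01] t 7.18 q [ 0.01 -0.01  2.29  0.04  0.37 -0.09] 16.1
total [-0.069  0.049 -0.034] [ 4.787  0.202 -8.958] rows 9 per row [-0.008  0.005 -0.004] [ 0.532  0.022 -0.995]
```

Request:
{"method": "servo_tool", "body": {"plan": [[[1, -0.03, 0.02, -0.01, 0.435, 0.02, -0.815], [1, -0.02, 0.02, -0.01, 0.435, 0.02, -0.815], [1, -0.02, 0.01, -0.01, 0.435, 0.02, -0.815], [1, 0, 0, 0, 0.435, 0.02, -0.815], [1, 0, 0, 0, 0.435, 0.02, -0.815]]]}}

```text
t: 7.6
ee_pos: [415.4, 20.0, 299.3]
orientation: [2.294, 1.625, 0.59]
ft_force: [1.5, 0.7, -4.6]
width: 15.7
grasp_force: 30.0
```

Request:
{"method": "servo_tool", "body": {"plan": [[[1, 0, 0, 0, 0.435, 0.02, -0.815], [1, 0, 0, 0, 0.435, 0.02, -0.815], [1, 0, 0, 0, 0.435, 0.02, -0.815], [1, 0, 0, 0, 0.435, 0.02, -0.815], [1, 0, 0, 0, 0.435, 0.02, -0.815]]]}}

```text
t: 8.02
ee_pos: [415.6, 20.1, 299.5]
orientation: [2.64, 1.162, 0.671]
ft_force: [2.0, 0.7, -3.8]
width: 16.1
grasp_force: 30.0
```

Request:
{"method": "servo_tool", "body": {"plan": [[[1, 0, 0, 0, 0.435, 0.02, -0.815], [1, 0, 0, 0, 0, 0, 0], [1, 0, 0, 0, 0, 0, 0]]]}}

```text
t: 8.27
ee_pos: [415.5, 20.2, 299.3]
orientation: [2.694, 1.069, 0.683]
ft_force: [0.7, -0.9, -2.4]
width: 15.8
grasp_force: 30.0
```

```bash
python3 - <<'E'
from g import *
rel("near"); to(*nutpose("near",0.94,157)); to(*nutpose("near",0.80,205))
E
```

```text
near TCP rel [  1.1   0.4 158.8] key ang 0.937 z [ 0.002 -0.002 -1.   ] F [ 0.7 -0.9 -2.4] M [-0.29  0.38  0.01] t 8.27 q [ 0.01 -0.02  2.3   0.03  0.37  0.81] 15.8
total [-0.002 -0.01  -0.053] [ 0.036  0.026 -0.017] rows 1 per row [-0.002 -0.01  -0.053] [ 0.036  0.026 -0.017]
total [-0.565 -0.031  1.006] [-0.717 -0.001  1.399] rows 2 per row [-0.282 -0.016  0.503] [-0.359 -0.001  0.699]
```

Request:
{"method": "servo_tool", "body": {"plan": [[[1, 0, 0, 0, -0.36, 0, 0.7], [1, 0, 0, 0, -0.36, 0, 0.7], [1, -0.15, -0.01, 0.3, 0, 0, 0], [1, -0.21, -0.01, 0.35, 0, 0, 0], [1, -0.2, -0.01, 0.35, 0, 0, 0]]]}}

```text
t: 8.68
ee_pos: [392.0, 19.2, 338.9]
orientation: [2.595, 1.243, 0.654]
ft_force: [-0.7, 0.4, -2.7]
width: 15.5
grasp_force: 30.0
```

```bash
python3 - <<'E'
from g import *
rel("near"); to(*nutpose("far",0.05,195),9)
E
```

```text
near TCP rel [ -1.1   0.3 204.8] key ang 0.799 z [-0.003  0.    -1.   ] F [-0.7  0.4 -2.7] M [-0.16  0.58  0.06] t 8.68 q [ 0.01 -0.14  2.29  0.03  0.51  0.67] 15.5
total [3.206 0.408 1.434] [-4.011 -0.191  7.587] rows 9 per row [0.356 0.045 0.159] [-0.446 -0.021  0.843]
```

Request:
{"method": "servo_tool", "body": {"plan": [[[1, 0.356, 0.045, 0.16, -0.446, -0.02, 0.843], [1, 0.356, 0.045, 0.16, -0.446, -0.02, 0.843], [1, 0.356, 0.045, 0.16, -0.446, -0.02, 0.843], [1, 0.356, 0.045, 0.16, -0.446, -0.02, 0.843], [1, 0.356, 0.045, 0.16, -0.446, -0.02, 0.843]]]}}

```text
t: 9.1
ee_pos: [464.2, 28.3, 371.2]
orientation: [2.22, 1.712, 0.569]
ft_force: [-0.4, -0.3, -2.4]
width: 16.1
grasp_force: 30.0
```

Request:
{"method": "servo_tool", "body": {"plan": [[[1, 0.356, 0.045, 0.16, -0.446, -0.02, 0.843], [1, 0.356, 0.045, 0.16, -0.446, -0.02, 0.843], [1, 0.356, 0.045, 0.16, -0.446, -0.02, 0.843], [1, 0.356, 0.045, 0.15, -0.446, -0.02, 0.843], [1, 0, 0, 0, 0, 0, 0]]]}}

```text
t: 9.52
ee_pos: [523.3, 35.6, 397.6]
orientation: [1.872, 2.019, 0.49]
ft_force: [0.7, -0.9, -1.7]
width: 15.6
grasp_force: 30.0
```

```bash
cat > look.py <<'E'
import sys
from g import *
def halves(name,n): # wing angle from the two orange halves seen in a view
    im=vision.get_image(name)[:,:,::-1]; hs=cv2.cvtColor(im,cv2.COLOR_BGR2HSV)
    m=cv2.inRange(hs,(4,150,100),(17,255,255)); u=proj(name,top(n)-5*N)
    v,x=np.nonzero(m); pts=np.array([RM.inv().apply(onplane(name,(a,b),top(n)-4*N,N)-top(n)) for a,b in zip(x,v) if np.hypot(a-u[0],b-u[1])<18])
    pts=pts[np.hypot(pts[:,0],pts[:,1])<36][:,:2]
    w,V=np.linalg.eigh(np.cov(pts.T)); d=V[:,1]; wing=np.arctan2(d[1],d[0])
    print(name,n,"npx",len(pts),"mid",pts.mean(0).round(1),"sd",np.sqrt(w).round(1),"turn",round(((Y0[n]+np.pi/2-wing)+.5)%np.pi-.5,2))
for n in sys.argv[1:]: 
    for c in("side","top"):
        try: halves(c,n)
        except Exception as e: print(c,n,e)
E
python3 look.py near left right; python3 - <<'E'
from g import *
rel("far"); to(*nutpose("far",0.05,157),4)
E
```

```text
side near npx 36 mid [-2.3 -7. ] sd [ 3.2 18.9] turn 0.77
top near npx 0 mid [nan nan] sd [nan nan] turn nan
side left npx 95 mid [-5.  -4.1] sd [11.4 19.4] turn 0.8
top left npx 0 mid [nan nan] sd [nan nan] turn nan
side right npx 75 mid [-1.2 -4.6] sd [ 6.1 17.7] turn 0.86
top right npx 70 mid [ 2.4 -0.3] sd [ 3.  17.8] turn 0.84
far TCP rel [ -0.8   0.  194.4] key ang 0.053 z [-0.001  0.001 -1.   ] F [-0.1  0.1 -2.6] M [-0.11  0.54 -0.  ] t 9.82 q [ 0.05  0.01  2.   -0.    0.64 -0.02] 16.1
total [ 0.457  0.017 -0.816] [-0.023 -0.011  0.024] rows 4 per row [ 0.114  0.004 -0.204] [-0.006 -0.003  0.006]
  avg = a.mean(axis, **keepdims_kw)
  ret = um.true_divide(
look.py:8: RuntimeWarning: Degrees of freedom <= 0 for slice
  w,V=np.linalg.eigh(np.cov(pts.T)); d=V[:,1]; wing=np.arctan2(d[1],d[0])
  c *= np.true_divide(1, fact)
  c *= np.true_divide(1, fact)
look.py:9: RuntimeWarning: Mean of empty slice.
  print(name,n,"npx",len(pts),"mid",pts.mean(0).round(1),"sd",np.sqrt(w).round(1),"turn",round(((Y0[n]+np.pi/2-wing)+.5)%np.pi-.5,2))
```

Request:
{"method": "servo_tool", "body": {"plan": [[[1, 0.12, 0.01, -0.21, 0, 0, 0], [1, 0.11, 0, -0.2, 0, 0, 0], [1, 0.11, 0, -0.2, 0, 0, 0], [1, 0.11, 0, -0.2, 0, 0, 0], [1, 0, 0, 0, 0, 0, 0]]]}}

```text
t: 10.23
ee_pos: [538.8, 36.1, 360.9]
orientation: [1.882, 2.019, 0.486]
ft_force: [-0.7, 0.4, -2.1]
width: 15.9
grasp_force: 30.0
```

```bash
python3 - <<'E'
from g import *
rel("far"); to(*nutpose("far",0.94,157),11)
E
```

```text
far TCP rel [ -0.2  -0.2 155.2] key ang 0.052 z [-0.003  0.001 -1.   ] F [-0.7  0.4 -2.1] M [-0.01  0.53 -0.04] t 10.23 q [ 0.05  0.09  2.   -0.    0.56 -0.02] 15.9
total [-0.018  0.004  0.042] [ 4.748  0.157 -8.999] rows 11 per row [-0.002  0.     0.004] [ 0.432  0.014 -0.818]
```

Clean entry. I'll turn the far nut to halfway, back off through the play and lift.

Request:
{"method": "servo_tool", "body": {"plan": [[[1, 0, 0, 0.02, 0.432, 0.015, -0.818], [1, 0, 0, 0.02, 0.432, 0.015, -0.818], [1, 0, 0, 0, 0.432, 0.015, -0.818], [1, 0, 0, 0, 0.432, 0.015, -0.818], [1, 0, 0, 0, 0.432, 0.015, -0.818]]]}}

```text
t: 10.65
ee_pos: [538.5, 36.2, 364.5]
orientation: [2.297, 1.629, 0.587]
ft_force: [-2.0, 0.4, -2.8]
width: 16.1
grasp_force: 30.0
```

Request:
{"method": "servo_tool", "body": {"plan": [[[1, 0, 0, 0, 0.432, 0.015, -0.818], [1, 0, 0, 0, 0.432, 0.015, -0.818], [1, 0, 0, 0, 0.432, 0.015, -0.818], [1, 0, 0, 0, 0.432, 0.015, -0.818], [1, 0, 0, 0, 0.432, 0.015, -0.818]]]}}

```text
t: 11.07
ee_pos: [538.2, 36.5, 364.3]
orientation: [2.642, 1.163, 0.668]
ft_force: [-2.3, 3.1, -2.8]
width: 16.0
grasp_force: 30.0
```

Request:
{"method": "servo_tool", "body": {"plan": [[[1, 0, 0, 0, 0.432, 0.015, -0.818], [1, 0, 0, 0, 0, 0, 0], [1, 0, 0, 0, 0, 0, 0]]]}}

```text
t: 11.32
ee_pos: [538.3, 36.4, 364.4]
orientation: [2.696, 1.069, 0.681]
ft_force: [-2.0, 3.2, -3.4]
width: 15.9
grasp_force: 30.0
```

Request:
{"method": "servo_tool", "body": {"plan": [[[1, 0, 0, 0, -0.36, 0, 0.7], [1, 0, 0, 0, -0.36, 0, 0.7], [1, -0.15, -0.01, 0.3, 0, 0, 0], [1, -0.15, -0.01, 0.27, 0, 0, 0], [1, -0.15, 0, 0.27, 0, 0, 0]]]}}

```text
t: 11.73
ee_pos: [520.9, 35.0, 399.1]
orientation: [2.593, 1.241, 0.657]
ft_force: [0.7, -0.1, -3.2]
width: 16.2
grasp_force: 30.0
```

```bash
python3 - <<'E'
from g import *
rel("far"); to(*nutpose("near",0.80,195),9)
E
```

```text
far TCP rel [  1.9  -0.6 197.2] key ang 0.8 z [-0.    -0.001 -1.   ] F [ 0.7 -0.1 -3.2] M [-0.14  0.63 -0.08] t 11.73 q [ 0.05  0.01  1.99 -0.01  0.65  0.73] 16.2
total [-3.084 -0.397 -1.708] [ 0.007 -0.002  0.003] rows 9 per row [-0.343 -0.044 -0.19 ] [ 0.001 -0.     0.   ]
```

Request:
{"method": "servo_tool", "body": {"plan": [[[1, -0.45, -0.06, -0.24, 0, 0, 0], [1, -0.75, -0.1, -0.42, 0, 0, 0], [1, -0.75, -0.1, -0.42, 0, 0, 0], [1, -0.7, -0.09, -0.39, 0, 0, 0], [1, -0.43, -0.05, -0.24, 0, 0, 0]]]}}

```text
t: 12.15
ee_pos: [394.4, 18.9, 328.4]
orientation: [2.595, 1.242, 0.653]
ft_force: [0.5, -0.3, -2.1]
width: 15.7
grasp_force: 30.0
```

Request:
{"method": "servo_tool", "body": {"plan": [[[1, 0, 0, 0, 0, 0, 0]]]}}

```text
t: 12.23
ee_pos: [393.2, 18.9, 327.4]
orientation: [2.598, 1.243, 0.649]
ft_force: [0.1, 0.5, -3.0]
width: 15.8
grasp_force: 30.0
```

```bash
python3 look.py far near 2>/dev/null; python3 - <<'E'
from g import *
rel("near"); to(*nutpose("near",0.80,157),4)
E
```

```text
side far npx 44 mid [1.6 2. ] sd [ 6.4 23.2] turn 0.72
top far npx 85 mid [ 1.7 -0.3] sd [ 3.3 17.4] turn 0.79
side near npx 24 mid [-10.9 -17.3] sd [3.8 8.6] turn 0.69
top near npx 6 mid [19.  20.3] sd [1.2 3.6] turn 2.2
near TCP rel [  2.    0.  194.9] key ang 0.802 z [ 0.003 -0.    -1.   ] F [ 1.2 -1.5 -2.9] M [-0.08  0.55  0.02] t 12.43 q [ 0.01 -0.12  2.29  0.03  0.48  0.67] 16.0
total [ 0.4    0.014 -0.861] [-0.006  0.031  0.019] rows 4 per row [ 0.1    0.004 -0.215] [-0.001  0.008  0.005]
```

Both loose nuts are now at about 0.78. Next is near fully tight.

Request:
{"method": "servo_tool", "body": {"plan": [[[1, 0.1, 0, -0.22, 0, 0, 0], [1, 0.1, 0, -0.22, 0, 0, 0], [1, 0.1, 0, -0.22, 0, 0, 0], [1, 0.1, 0, -0.2, 0, 0, 0], [1, 0, 0, 0, 0, 0, 0]]]}}

```text
t: 12.85
ee_pos: [415.1, 19.4, 295.5]
orientation: [2.596, 1.239, 0.657]
ft_force: [1.1, -1.0, -2.5]
width: 15.7
grasp_force: 30.0
```

```bash
python3 - <<'E'
from g import *
rel("near"); to(*nutpose("near",1.73,157),11)
E
```

```text
near TCP rel [ -1.   -0.5 155.6] key ang 0.802 z [-0.001 -0.    -1.   ] F [ 1.1 -1.  -2.5] M [-0.05  0.62  0.  ] t 12.85 q [ 0.01 -0.01  2.3   0.04  0.37  0.66] 15.7
total [0.006 0.012 0.043] [ 4.984  0.186 -9.394] rows 11 per row [0.001 0.001 0.004] [ 0.453  0.017 -0.854]
```

Request:
{"method": "servo_tool", "body": {"plan": [[[1, 0, 0.01, 0.02, 0.453, 0.017, -0.855], [1, 0, 0, 0.02, 0.453, 0.017, -0.855], [1, 0, 0, 0, 0.453, 0.017, -0.855], [1, 0, 0, 0, 0.453, 0.017, -0.855], [1, 0, 0, 0, 0.453, 0.017, -0.855]]]}}

```text
t: 13.27
ee_pos: [415.4, 19.7, 298.9]
orientation: [2.88, 0.681, 0.728]
ft_force: [1.8, -0.4, -2.8]
width: 15.8
grasp_force: 30.0
```

Request:
{"method": "servo_tool", "body": {"plan": [[[1, 0, 0, 0, 0.453, 0.017, -0.855], [1, 0, 0, 0, 0.453, 0.017, -0.855], [1, 0, 0, 0, 0.453, 0.017, -0.855], [1, 0, 0, 0, 0.453, 0.017, -0.855], [1, 0, 0, 0, 0.453, 0.017, -0.855]]]}}

```text
t: 13.68
ee_pos: [415.3, 19.8, 298.9]
orientation: [-3.039, -0.064, -0.762]
ft_force: [0.3, 1.1, -1.4]
width: 15.9
grasp_force: 30.0
```

Request:
{"method": "servo_tool", "body": {"plan": [[[1, 0, 0, 0, 0.453, 0.017, -0.855], [1, 0, 0, 0, 0, 0, 0], [1, 0, 0, 0, 0, 0, 0]]]}}

```text
t: 13.93
ee_pos: [414.4, 19.8, 298.3]
orientation: [-3.021, 0.054, -0.754]
ft_force: [0.0, 0.8, -1.9]
width: 16.0
grasp_force: 30.0
```

```bash
python3 - <<'E'
from g import *
rel("near"); to(*nutpose("near",1.73,157),1)
E
```

```text
near TCP rel [ -0.3  -0.  158.4] key ang 1.729 z [ 0.001 -0.001 -1.   ] F [ 0.   0.8 -1.9] M [0.04 0.67 0.01] t 13.93 q [ 0.01 -0.02  2.3   0.03  0.37  1.59] 16.0
total [ 0.024  0.001 -0.027] [ 0.012  0.015 -0.011] rows 1 per row [ 0.024  0.001 -0.027] [ 0.012  0.015 -0.011]
```

Request:
{"method": "servo_tool", "body": {"plan": [[[1, 0, 0, 0, -0.36, 0, 0.7], [1, 0, 0, 0, -0.36, 0, 0.7], [1, -0.15, -0.01, 0.3, 0, 0, 0], [1, -0.15, -0.01, 0.27, 0, 0, 0], [1, -0.15, 0, 0.27, 0, 0, 0]]]}}

```text
t: 14.35
ee_pos: [395.4, 18.8, 331.5]
orientation: [3.041, 0.155, 0.753]
ft_force: [-0.4, 0.2, -3.3]
width: 16.1
grasp_force: 30.0
```

Request:
{"method": "servo_tool", "body": {"plan": [[[1, 0.343, 0.044, 0.19, -0.47, -0.018, 0.885], [1, 0.343, 0.044, 0.19, -0.47, -0.018, 0.885], [1, 0.343, 0.044, 0.19, -0.47, -0.018, 0.885], [1, 0.343, 0.044, 0.19, -0.47, -0.018, 0.885], [1, 0.343, 0.044, 0.19, -0.47, -0.018, 0.885]]]}}

```text
t: 14.77
ee_pos: [464.9, 27.8, 369.7]
orientation: [2.838, 0.79, 0.709]
ft_force: [0.1, -1.0, -2.1]
width: 15.8
grasp_force: 30.0
```

Request:
{"method": "servo_tool", "body": {"plan": [[[1, 0.343, 0.044, 0.19, -0.47, -0.018, 0.885], [1, 0.343, 0.044, 0.19, -0.47, -0.018, 0.885], [1, 0.343, 0.044, 0.19, -0.47, -0.018, 0.885], [1, 0.343, 0.044, 0.19, -0.47, -0.018, 0.885], [1, 0, 0, 0, 0, 0, 0]]]}}

```text
t: 15.18
ee_pos: [521.8, 35.0, 401.6]
orientation: [2.593, 1.238, 0.659]
ft_force: [0.5, 0.3, -1.8]
width: 15.9
grasp_force: 30.0
```

```bash
python3 look.py near 2>/dev/null; python3 - <<'E'
from g import *
rel("far"); to(*nutpose("far",0.80,157),4)
o=readout.get_obs(); Rt=R.from_rotvec(o['orientation']); b=o['ee_pos']+Rt.apply([0,0,176]); u=proj("side",b); x,y=int(u[0])-66,int(u[1])-50; print(u,x,y)
im=vision.get_image("side")[:,:,::-1]
cv2.imwrite("pics/near2.png",cv2.resize(im[y:y+100,x:x+133],(798,600),interpolation=cv2.INTER_CUBIC))
E
```

```text
side near npx 74 mid [-2.7 -7.3] sd [ 5.9 18.2] turn 1.53
top near npx 0 mid [nan nan] sd [nan nan] turn nan
far TCP rel [  0.1  -0.8 198.3] key ang 0.808 z [-0.004 -0.001 -1.   ] F [-0.3  0.7 -3.5] M [-0.09  0.64 -0.03] t 15.28 q [ 0.05  0.01  1.99 -0.01  0.66  0.74] 15.7
total [ 0.48   0.038 -0.912] [-0.028 -0.044  0.091] rows 4 per row [ 0.12   0.009 -0.228] [-0.007 -0.011  0.023]
[285.51831519 167.60666427] 219 117
```

View pics/near2.png

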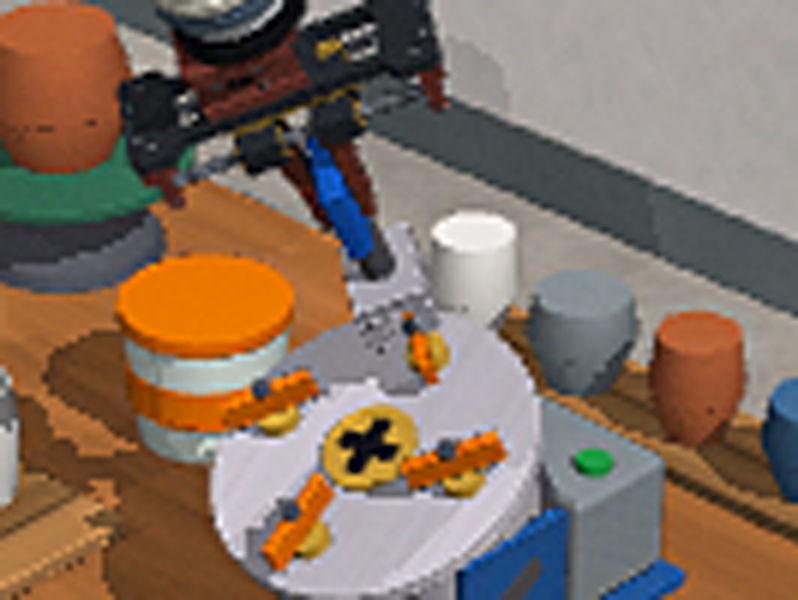

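Near now points at the middle: its wing runs from (270,560) to (325,480) in the crop, toward the boss at (370,445). The key head is over the far nut, so I'll tighten that next.

Request:
{"method": "servo_tool", "body": {"plan": [[[1, 0.12, 0.01, -0.22, 0, -0.02, 0.04], [1, 0.12, 0.01, -0.22, 0, -0.02, 0.04], [1, 0.12, 0.01, -0.22, 0, 0, 0], [1, 0.11, 0, -0.21, 0, 0, 0], [1, 0, 0, 0, 0, 0, 0]]]}}

```text
t: 15.75
ee_pos: [537.6, 35.9, 361.8]
orientation: [2.598, 1.242, 0.655]
ft_force: [-0.0, -0.4, -2.7]
width: 16.0
grasp_force: 30.0
```

```bash
python3 - <<'E'
from g import *
rel("far"); to(*nutpose("far",1.73,157),11)
E
```

```text
far TCP rel [ -0.8  -0.4 156.5] key ang 0.801 z [-0.004  0.002 -1.   ] F [-0.  -0.4 -2.7] M [-0.09  0.64 -0.05] t 15.75 q [ 0.04  0.09  2.   -0.    0.57  0.73] 16.0
total [0.012 0.009 0.02 ] [ 4.958  0.165 -9.417] rows 11 per row [0.001 0.001 0.002] [ 0.451  0.015 -0.856]
```

Request:
{"method": "servo_tool", "body": {"plan": [[[1, 0, 0, 0.01, 0.451, 0.016, -0.855], [1, 0, 0, 0.01, 0.451, 0.016, -0.855], [1, 0, 0, 0, 0.451, 0.016, -0.855], [1, 0, 0, 0, 0.451, 0.016, -0.855], [1, 0, 0, 0, 0.451, 0.016, -0.855]]]}}

```text
t: 16.17
ee_pos: [537.2, 36.3, 364.5]
orientation: [2.882, 0.684, 0.723]
ft_force: [-2.0, 3.7, -4.6]
width: 15.9
grasp_force: 30.0
```

Request:
{"method": "servo_tool", "body": {"plan": [[[1, 0, 0, 0, 0.451, 0.016, -0.855], [1, 0, 0, 0, 0.451, 0.016, -0.855], [1, 0, 0, 0, 0.451, 0.016, -0.855], [1, 0, 0, 0, 0.451, 0.016, -0.855], [1, 0, 0, 0, 0.451, 0.016, -0.855]]]}}

```text
t: 16.58
ee_pos: [537.2, 36.6, 364.7]
orientation: [-3.04, -0.066, -0.757]
ft_force: [-3.1, 4.5, -2.2]
width: 15.8
grasp_force: 30.0
```

Request:
{"method": "servo_tool", "body": {"plan": [[[1, 0, 0, 0, 0.451, 0.016, -0.855], [1, 0, 0, 0, 0, 0, 0], [1, 0, 0, 0, 0, 0, 0]]]}}

```text
t: 16.83
ee_pos: [537.5, 36.3, 365.0]
orientation: [-3.023, 0.052, -0.753]
ft_force: [-1.2, 2.0, -3.9]
width: 16.1
grasp_force: 30.0
```

Request:
{"method": "servo_tool", "body": {"plan": [[[1, 0, 0, 0, -0.36, 0, 0.7], [1, 0, 0, 0, -0.36, 0, 0.7], [1, -0.15, -0.01, 0.3, 0, 0, 0], [1, -0.15, -0.01, 0.27, 0, 0, 0], [1, -0.15, 0, 0.27, 0, 0, 0]]]}}

```text
t: 17.25
ee_pos: [519.9, 34.8, 399.4]
orientation: [3.038, 0.157, 0.757]
ft_force: [0.7, 0.5, -2.2]
width: 15.6
grasp_force: 30.0
```

```bash
python3 - <<'E'
from g import *
rel("far"); to(*nutpose("left",0.80,195),27)
E
```

```text
far TCP rel [  1.2  -0.7 198. ] key ang 1.589 z [-0.    -0.001 -1.   ] F [ 0.7  0.5 -2.2] M [-0.01  0.66  0.03] t 17.25 q [ 0.05  0.01  1.99 -0.01  0.65  1.52] 15.6
total [-1.721  1.551 -0.966] [-12.67   -0.486  23.887] rows 27 per row [-0.064  0.057 -0.036] [-0.469 -0.018  0.885]
```

Request:
{"method": "servo_tool", "body": {"plan": [[[1, -0.064, 0.057, -0.036, -0.469, -0.018, 0.883], [1, -0.064, 0.057, -0.036, -0.469, -0.018, 0.883], [1, -0.064, 0.057, -0.036, -0.469, -0.018, 0.883], [1, -0.064, 0.057, -0.036, -0.469, -0.018, 0.883], [1, -0.064, 0.057, -0.036, -0.469, -0.018, 0.883]]]}}

```text
t: 17.67
ee_pos: [507.2, 46.4, 392.0]
orientation: [2.835, 0.791, 0.714]
ft_force: [0.6, -0.1, -2.1]
width: 16.1
grasp_force: 30.0
```

Request:
{"method": "servo_tool", "body": {"plan": [[[1, -0.064, 0.057, -0.036, -0.469, -0.018, 0.883], [1, -0.064, 0.057, -0.036, -0.469, -0.018, 0.883], [1, -0.064, 0.057, -0.036, -0.469, -0.018, 0.883], [1, -0.064, 0.057, -0.036, -0.469, -0.018, 0.883], [1, -0.064, 0.057, -0.036, -0.469, -0.018, 0.883]]]}}

```text
t: 18.08
ee_pos: [494.4, 57.8, 384.8]
orientation: [2.522, 1.345, 0.641]
ft_force: [0.3, 0.3, -2.9]
width: 16.1
grasp_force: 30.0
```

Request:
{"method": "servo_tool", "body": {"plan": [[[1, -0.064, 0.057, -0.036, -0.469, -0.018, 0.883], [1, -0.064, 0.057, -0.036, -0.469, -0.018, 0.883], [1, -0.064, 0.057, -0.036, -0.469, -0.018, 0.883], [1, -0.064, 0.057, -0.036, -0.469, -0.018, 0.883], [1, -0.064, 0.057, -0.036, -0.469, -0.018, 0.883]]]}}

```text
t: 18.5
ee_pos: [481.6, 69.2, 377.6]
orientation: [2.116, 1.813, 0.544]
ft_force: [-0.1, 0.5, -2.2]
width: 15.6
grasp_force: 30.0
```

Request:
{"method": "servo_tool", "body": {"plan": [[[1, -0.064, 0.057, -0.036, -0.469, -0.018, 0.883], [1, -0.064, 0.057, -0.036, -0.469, -0.018, 0.883], [1, -0.064, 0.057, -0.036, -0.469, -0.018, 0.883], [1, -0.064, 0.057, -0.036, -0.469, -0.018, 0.883], [1, -0.064, 0.057, -0.036, -0.469, -0.018, 0.883]]]}}

```text
t: 18.92
ee_pos: [468.9, 80.6, 370.4]
orientation: [1.639, 2.182, 0.429]
ft_force: [-0.8, 0.9, -2.2]
width: 16.5
grasp_force: 30.0
```

Request:
{"method": "servo_tool", "body": {"plan": [[[1, -0.064, 0.057, -0.036, -0.469, -0.018, 0.883], [1, -0.064, 0.057, -0.036, -0.469, -0.018, 0.883], [1, -0.064, 0.057, -0.036, -0.469, -0.018, 0.883], [1, -0.064, 0.057, -0.036, -0.469, -0.018, 0.883], [1, -0.064, 0.057, -0.036, -0.469, -0.018, 0.883]]]}}

```text
t: 19.33
ee_pos: [456.1, 92.1, 363.3]
orientation: [1.111, 2.447, 0.3]
ft_force: [-0.8, 0.5, -3.0]
width: 15.8
grasp_force: 30.0
```

Request:
{"method": "servo_tool", "body": {"plan": [[[1, -0.064, 0.057, -0.036, -0.469, -0.018, 0.883], [1, -0.064, 0.057, -0.036, -0.469, -0.018, 0.883], [1, 0, 0, 0, 0, 0, 0], [1, 0, 0, 0, 0, 0, 0]]]}}

```text
t: 19.67
ee_pos: [451.0, 96.7, 360.4]
orientation: [0.899, 2.521, 0.248]
ft_force: [0.5, 0.6, -2.3]
width: 15.7
grasp_force: 30.0
```

```bash
python3 look.py near far left right 2>/dev/null; python3 - <<'E'
from g import *
rel("left"); to(*nutpose("left",0.80,157),4)
E
```

```text
side near npx 74 mid [-2.7 -7.3] sd [ 5.9 18.2] turn 1.53
top near npx 114 mid [-10.3  -0.9] sd [ 8.7 21.6] turn 1.63
side far npx 84 mid [2.2 1.2] sd [11.  19.5] turn 1.11
top far npx 71 mid [2.9 0.2] sd [ 2.8 17.9] turn 1.62
side left npx 67 mid [-5.5 -9.2] sd [ 8.  19.7] turn 0.68
top left npx 38 mid [10.3  4.6] sd [ 5.3 24.4] turn 1.31
side right npx 75 mid [-1.2 -4.6] sd [ 6.1 17.7] turn 0.86
top right npx 70 mid [ 2.4 -0.3] sd [ 3.  17.8] turn 0.84
left TCP rel [ -0.4  -0.2 194.7] key ang 0.807 z [ 0.001 -0.001 -1.   ] F [ 0.3 -0.8 -1.7] M [-0.06  0.53 -0.  ] t 20.07 q [ 0.23 -0.04  2.14 -0.17  0.57 -0.54] 15.8
total [ 0.451  0.023 -0.826] [-0.028  0.007  0.071] rows 4 per row [ 0.113  0.006 -0.207] [-0.007  0.002  0.018]
```

Request:
{"method": "servo_tool", "body": {"plan": [[[1, 0.12, 0.01, -0.21, 0, 0, 0.04], [1, 0.11, 0.01, -0.21, 0, 0, 0.03], [1, 0.11, 0, -0.21, 0, 0, 0], [1, 0.11, 0, -0.2, 0, 0, 0], [1, 0, 0, 0, 0, 0, 0]]]}}

```text
t: 20.48
ee_pos: [468.7, 97.3, 324.6]
orientation: [0.892, 2.528, 0.247]
ft_force: [-0.5, -0.5, -3.1]
width: 15.8
grasp_force: 30.0
```

```bash
python3 - <<'E'
from g import *
rel("left"); to(*nutpose("left",1.73,157),11)
E
```

```text
left TCP rel [ -1.3  -0.2 154.8] key ang 0.801 z [-0.003  0.001 -1.   ] F [-0.5 -0.5 -3.1] M [-0.03  0.55  0.04] t 20.48 q [ 0.22  0.05  2.15 -0.18  0.47 -0.53] 15.8
total [0.003 0.006 0.064] [ 4.965  0.17  -9.419] rows 11 per row [0.    0.001 0.006] [ 0.451  0.015 -0.856]
```

Request:
{"method": "servo_tool", "body": {"plan": [[[1, 0, 0, 0.02, 0.451, 0.016, -0.855], [1, 0, 0, 0.02, 0.451, 0.016, -0.855], [1, 0, 0, 0, 0.451, 0.016, -0.855], [1, 0, 0, 0, 0.451, 0.016, -0.855], [1, 0, 0, 0, 0.451, 0.016, -0.855]]]}}

```text
t: 20.9
ee_pos: [468.9, 97.8, 328.3]
orientation: [1.422, 2.308, 0.379]
ft_force: [0.7, 2.6, -4.2]
width: 15.8
grasp_force: 30.0
```

Request:
{"method": "servo_tool", "body": {"plan": [[[1, 0, 0, 0, 0.451, 0.016, -0.855], [1, 0, 0, 0, 0.451, 0.016, -0.855], [1, 0, 0, 0, 0.451, 0.016, -0.855], [1, 0, 0, 0, 0.451, 0.016, -0.855], [1, 0, 0, 0, 0.451, 0.016, -0.855]]]}}

```text
t: 21.32
ee_pos: [468.8, 97.9, 328.3]
orientation: [1.907, 1.992, 0.495]
ft_force: [-0.0, 2.7, -3.0]
width: 15.9
grasp_force: 30.0
```

Request:
{"method": "servo_tool", "body": {"plan": [[[1, 0, 0, 0, 0.451, 0.016, -0.855], [1, 0, 0, 0, 0, 0, 0], [1, 0, 0, 0, 0, 0, 0]]]}}

```text
t: 21.57
ee_pos: [468.8, 97.5, 328.4]
orientation: [1.99, 1.924, 0.514]
ft_force: [0.4, 0.2, -3.0]
width: 15.8
grasp_force: 30.0
```

Request:
{"method": "servo_tool", "body": {"plan": [[[1, 0, 0, 0, -0.36, 0, 0.7], [1, 0, 0, 0, -0.36, 0, 0.7], [1, -0.15, -0.01, 0.3, 0, 0, 0], [1, -0.15, -0.01, 0.27, 0, 0, 0], [1, -0.15, 0, 0.27, 0, 0, 0]]]}}

```text
t: 21.98
ee_pos: [450.4, 96.5, 362.2]
orientation: [1.843, 2.045, 0.477]
ft_force: [0.4, 0.2, -1.8]
width: 15.5
grasp_force: 30.0
```

```bash
python3 - <<'E'
from g import *
rel("left"); to(*nutpose("right",0.82,195),9)
E
```

```text
left TCP rel [  0.1  -0.4 196.6] key ang 1.589 z [-0.001 -0.    -1.   ] F [ 0.4  0.2 -1.8] M [-0.11  0.56  0.02] t 21.98 q [ 0.23 -0.05  2.14 -0.16  0.57  0.24] 15.5
total [ 0.408 -3.466  0.099] [-4.121 -0.171  7.784] rows 9 per row [ 0.045 -0.385  0.011] [-0.458 -0.019  0.865]
```

Request:
{"method": "servo_tool", "body": {"plan": [[[1, 0.045, -0.385, 0.011, -0.458, -0.019, 0.865], [1, 0.045, -0.385, 0.011, -0.458, -0.019, 0.865], [1, 0.045, -0.385, 0.011, -0.458, -0.019, 0.865], [1, 0.045, -0.385, 0.011, -0.458, -0.019, 0.865], [1, 0.045, -0.385, 0.011, -0.458, -0.019, 0.865]]]}}

```text
t: 22.4
ee_pos: [459.6, 18.9, 364.4]
orientation: [1.338, 2.351, 0.357]
ft_force: [0.2, -0.6, -2.2]
width: 15.7
grasp_force: 30.0
```

Request:
{"method": "servo_tool", "body": {"plan": [[[1, 0.045, -0.385, 0.011, -0.458, -0.019, 0.865], [1, 0.045, -0.385, 0.011, -0.458, -0.019, 0.865], [1, 0.045, -0.385, 0.011, -0.458, -0.019, 0.865], [1, 0.045, -0.385, 0.011, -0.458, -0.019, 0.865], [1, 0, 0, 0, 0, 0, 0]]]}}

```text
t: 22.82
ee_pos: [467.3, -43.8, 366.3]
orientation: [0.912, 2.517, 0.251]
ft_force: [0.1, 0.7, -2.7]
width: 15.7
grasp_force: 30.0
```

```bash
python3 look.py left far 2>/dev/null; python3 - <<'E'
from g import *
rel("right"); to(*nutpose("right",0.82,157),4)
E
```

```text
side left npx 55 mid [-9.3  3.5] sd [12.5 18.6] turn 1.34
top left npx 106 mid [-0.6  7. ] sd [ 6.2 21.1] turn 1.47
side far npx 31 mid [14.1 -2.1] sd [ 7.7 16.3] turn 1.06
top far npx 67 mid [3.  0.2] sd [ 2.6 18.3] turn 1.63
right TCP rel [ -0.1   0.6 194.8] key ang 0.824 z [-0.     0.001 -1.   ] F [-0.1  0.5 -2.9] M [-0.05  0.59 -0.01] t 23.02 q [-0.16 -0.04  2.12  0.17  0.58 -1.15] 16.0
total [ 0.446  0.002 -0.833] [-0.032 -0.002  0.032] rows 4 per row [ 0.112  0.    -0.208] [-0.008 -0.     0.008]
```

Request:
{"method": "servo_tool", "body": {"plan": [[[1, 0.12, 0, -0.21, 0, 0, 0], [1, 0.11, 0, -0.21, 0, 0, 0], [1, 0.11, 0, -0.21, 0, 0, 0], [1, 0.1, 0, -0.2, 0, 0, 0], [1, 0, 0, 0, 0, 0, 0]]]}}

```text
t: 23.43
ee_pos: [485.0, -41.5, 331.2]
orientation: [0.919, 2.518, 0.255]
ft_force: [-0.4, -0.0, -3.0]
width: 15.9
grasp_force: 30.0
```

```bash
python3 - <<'E'
from g import *
rel("right"); to(*nutpose("right",1.73,157),11)
E
```

```text
right TCP rel [ -0.3  -0.1 155.6] key ang 0.823 z [-0.001  0.002 -1.   ] F [-0.4 -0.  -3. ] M [-0.06  0.51  0.03] t 23.43 q [-0.15  0.05  2.13  0.19  0.49 -1.17] 15.9
total [-0.011  0.002  0.035] [ 4.853  0.184 -9.196] rows 11 per row [-0.001  0.     0.003] [ 0.441  0.017 -0.836]
```

Request:
{"method": "servo_tool", "body": {"plan": [[[1, 0, 0, 0.01, 0.441, 0.017, -0.836], [1, 0, 0, 0.01, 0.441, 0.017, -0.836], [1, 0, 0, 0, 0.441, 0.017, -0.836], [1, 0, 0, 0, 0.441, 0.017, -0.836], [1, 0, 0, 0, 0.441, 0.017, -0.836]]]}}

```text
t: 23.85
ee_pos: [485.3, -41.2, 333.8]
orientation: [1.437, 2.299, 0.382]
ft_force: [2.9, 4.6, -1.2]
width: 16.0
grasp_force: 30.0
```

Request:
{"method": "servo_tool", "body": {"plan": [[[1, 0, 0, 0, 0.441, 0.017, -0.836], [1, 0, 0, 0, 0.441, 0.017, -0.836], [1, 0, 0, 0, 0.441, 0.017, -0.836], [1, 0, 0, 0, 0.441, 0.017, -0.836], [1, 0, 0, 0, 0.441, 0.017, -0.836]]]}}

```text
t: 24.27
ee_pos: [485.7, -41.5, 334.2]
orientation: [1.909, 1.989, 0.496]
ft_force: [3.0, 3.1, -1.3]
width: 15.8
grasp_force: 30.0
```

Request:
{"method": "servo_tool", "body": {"plan": [[[1, 0, 0, 0, 0.441, 0.017, -0.836], [1, 0, 0, 0, 0, 0, 0], [1, 0, 0, 0, 0, 0, 0]]]}}

```text
t: 24.52
ee_pos: [485.4, -41.7, 334.1]
orientation: [1.991, 1.922, 0.515]
ft_force: [4.2, 2.3, -1.5]
width: 15.9
grasp_force: 30.0
```

Request:
{"method": "servo_tool", "body": {"plan": [[[1, 0, 0, 0, -0.36, 0, 0.7], [1, 0, 0, 0, -0.36, 0, 0.7], [1, -0.15, -0.01, 0.3, 0, 0, 0], [1, -0.2, -0.01, 0.4, 0, 0, 0], [1, -0.2, 0, 0.5, 0, 0, 0]]]}}

```text
t: 24.93
ee_pos: [461.1, -42.7, 380.2]
orientation: [1.848, 2.049, 0.473]
ft_force: [0.8, -0.3, -2.5]
width: 15.8
grasp_force: 30.0
```

```bash
python3 - <<'E'
from g import *
rel("right"); 
for ya in(0.374-np.pi/2,-.3,-.7): to(*downpose((429,-314,300),ya))
E
```

```text
right TCP rel [  1.6  -0.3 210. ] key ang 1.59 z [-0.007  0.001 -1.   ] F [ 0.8 -0.3 -2.5] M [-0.11  0.54  0.07] t 24.93 q [-0.16 -0.07  2.11  0.16  0.63 -0.37] 15.8
total [-0.803 -6.784 -2.005] [  3.385   4.848 -14.586] rows 15 per row [-0.054 -0.452 -0.134] [ 0.226  0.323 -0.972]
total [-0.803 -6.784 -2.005] [ 0.89   5.476 -4.525] rows 7 per row [-0.115 -0.969 -0.286] [ 0.127  0.782 -0.646]
total [-0.803 -6.784 -2.005] [ 2.     5.295 -9.017] rows 10 per row [-0.08  -0.678 -0.201] [ 0.2    0.529 -0.902]
```

Request:
{"method": "servo_tool", "body": {"plan": [[[1, -0.08, -0.68, 0, 0.2, 0.53, -0.9], [1, -0.08, -0.68, 0, 0.2, 0.53, -0.9], [1, -0.08, -0.68, 0, 0.2, 0.53, -0.9], [1, -0.08, -0.68, 0, 0.2, 0.53, -0.9], [1, -0.08, -0.68, 0, 0.2, 0.53, -0.9]]]}}

```text
t: 25.35
ee_pos: [445.6, -179.8, 381.3]
orientation: [2.384, 1.744, 0.254]
ft_force: [0.2, 1.0, -2.0]
width: 15.7
grasp_force: 30.0
```

Request:
{"method": "servo_tool", "body": {"plan": [[[1, -0.08, -0.68, 0, 0.2, 0.53, -0.9], [1, -0.08, -0.68, 0, 0.2, 0.53, -0.9], [1, -0.08, -0.68, 0, 0.2, 0.53, -0.9], [1, -0.08, -0.68, 0, 0.2, 0.53, -0.9], [1, -0.08, -0.66, 0, 0.2, 0.53, -0.9]]]}}

```text
t: 25.77
ee_pos: [429.8, -315.2, 381.1]
orientation: [2.848, 1.32, -0.002]
ft_force: [1.1, -0.7, -2.7]
width: 16.1
grasp_force: 30.0
```

Request:
{"method": "servo_tool", "body": {"plan": [[[1, 0, 0, -0.7, 0, 0, 0], [1, 0, 0, -0.7, 0, 0, 0], [1, 0, 0, -0.6, 0, 0, 0], [1, 0, 0, 0, 0, 0, 0], [1, 0, 0, 0, 0, 0, 0]]]}}

```text
t: 26.18
ee_pos: [429.8, -313.5, 300.5]
orientation: [2.847, 1.325, -0.001]
ft_force: [0.3, -0.4, -1.3]
width: 15.7
grasp_force: 30.0
```

```bash
python3 look.py near far left right 2>/dev/null; python3 - <<'E'
from g import *
st(); to(*downpose((429,-314,190),-.7))
s,t=vision.get_image("side")[:,:,::-1],vision.get_image("top")[:,:,::-1]
z=lambda im,x,y:cv2.resize(im[y:y+75,x:x+100],(400,300),interpolation=cv2.INTER_CUBIC)
cv2.imwrite("pics/after.png",np.vstack([np.hstack([z(t,190,122),z(t,315,185)]),np.hstack([z(s,235,160),z(s,280,220)])]))
o=readout.get_obs(); b=o['ee_pos']-[0,0,176]; print(b,proj("side",b),proj("side",b+[0,0,38]))
E
```

```text
side near npx 73 mid [-3.  -7.5] sd [ 6.  18.4] turn 1.53
top near npx 92 mid [-11.   -1.1] sd [ 9.  22.1] turn 1.6
side far npx 81 mid [2.1 1. ] sd [11.2 19.3] turn 1.09
top far npx 68 mid [2.6 0.2] sd [ 2.7 18. ] turn 1.62
side left npx 58 mid [-7.9  3.2] sd [14.4 18.5] turn 1.24
top left npx 107 mid [-0.4  6.7] sd [ 6.2 20.9] turn 1.47
side right npx 35 mid [ 0.6 -3.2] sd [ 4.4 20.2] turn 1.63
top right npx 80 mid [ 2.3 -0.4] sd [ 3.3 17.6] turn 1.58
{'t': np.float64(26.58), 'qpos': array([-0.65,  0.29,  1.84, -0.  ,  1.01,  0.05]), 'ee_pos': array([ 430.85, -314.01,  302.77]), 'orientation': array([2.84, 1.32, 0.  ]), 'ft_force': array([-0.5 , -0.53, -1.9 ]), 'moment': array([-0.08,  0.11,  0.02]), 'width': np.float64(15.94), 'grasp_force': np.float64(30.0)}
total [-0.046  0.    -2.819] [0.054 0.053 0.009] rows 3 per row [-0.015  0.    -0.94 ] [0.018 0.018 0.003]
[ 430.67150761 -313.90555174  126.3139858 ] [329.77963295 259.09029154] [330.31312133 249.58196338]
```

View pics/after.png

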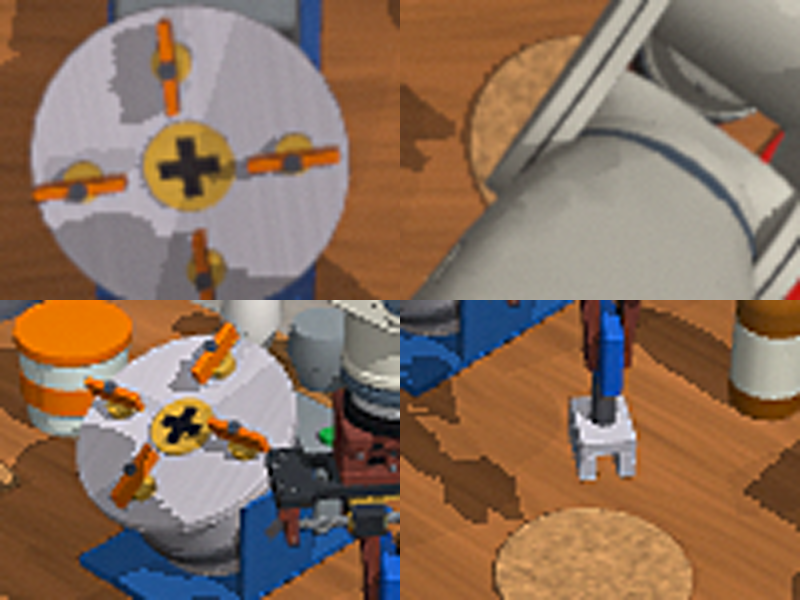

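All four wings point at the boss in both views. The key hangs vertical at about (330,249) in the side view, where predicted. I'll lower it onto the middle of the mat.

Request:
{"method": "servo_tool", "body": {"plan": [[[1, -0.02, 0, -0.8, 0, 0, 0], [1, -0.02, 0, -0.8, 0, 0, 0], [1, 0, 0, -0.7, 0, 0, 0], [1, 0, 0, -0.4, 0, 0, 0], [1, 0, 0, -0.15, 0, 0, 0]]]}}

```text
t: 27.1
ee_pos: [427.8, -313.0, 185.3]
orientation: [2.848, 1.323, -0.001]
ft_force: [-0.8, -0.0, -3.5]
width: 15.9
grasp_force: 30.0
```

Request:
{"method": "servo_tool", "body": {"plan": [[[1, 0, 0, 0, 0, 0, 0], [1, 0, 0, 0, 0, 0, 0]]]}}

```text
t: 27.27
ee_pos: [429.4, -314.2, 188.4]
orientation: [2.844, 1.321, 0.003]
ft_force: [0.6, -0.1, -2.4]
width: 15.4
grasp_force: 30.0
```

```bash
python3 - <<'E'
from g import *
st(); to(*downpose((428.7,-314,183),-.7))
E
```

```text
{'t': np.float64(27.27), 'qpos': array([-0.65,  0.45,  1.91, -0.  ,  0.77,  0.05]), 'ee_pos': array([ 429.37, -314.2 ,  188.35]), 'orientation': array([2.84, 1.32, 0.  ]), 'ft_force': array([ 0.56, -0.13, -2.38]), 'moment': array([-0.03,  0.08,  0.06]), 'width': np.float64(15.4), 'grasp_force': np.float64(30.0)}
total [-0.017  0.005 -0.134] [0.046 0.043 0.013] rows 1 per row [-0.017  0.005 -0.134] [0.046 0.043 0.013]
```

Request:
{"method": "servo_tool", "body": {"plan": [[[1, 0, 0, -0.05, 0.04, 0.04, 0], [1, 0, 0, 0, 0, 0, 0]]]}}

```text
t: 27.43
ee_pos: [429.6, -314.4, 186.9]
orientation: [2.848, 1.323, 0.001]
ft_force: [-0.2, 0.4, -3.2]
width: 15.6
grasp_force: 30.0
```

Request:
{"method": "servo_tool", "body": {"plan": [[[1, 0, 0, -0.03, 0, 0, 0], [1, 0, 0, 0, 0, 0, 0]]]}}

```text
t: 27.6
ee_pos: [429.2, -314.1, 185.2]
orientation: [2.848, 1.323, 0.0]
ft_force: [0.8, -1.0, -2.9]
width: 16.0
grasp_force: 30.0
```

Request:
{"method": "servo_tool", "body": {"plan": [[[1, 0, 0, -0.03, 0, 0, 0], [1, 0, 0, 0, 0, 0, 0]]]}}

```text
t: 27.77
ee_pos: [428.9, -313.9, 183.5]
orientation: [2.849, 1.323, -0.0]
ft_force: [-0.8, 0.1, -2.6]
width: 15.9
grasp_force: 30.0
```

Request:
{"method": "servo_tool", "body": {"plan": [[[1, 0, 0, -0.015, 0, 0, 0], [1, 0, 0, 0, 0, 0, 0]]]}}

```text
t: 27.93
ee_pos: [429.0, -313.9, 183.0]
orientation: [2.849, 1.323, -0.0]
ft_force: [-0.7, 0.0, 0.6]
width: 16.0
grasp_force: 30.0
```

Request:
{"method": "servo_tool", "body": {"plan": [[[1, 0, 0, -0.015, 0, 0, 0], [1, 0, 0, 0, 0, 0, 0]]]}}

```text
t: 28.1
ee_pos: [429.1, -313.9, 182.9]
orientation: [2.849, 1.323, -0.0]
ft_force: [-1.6, 2.3, 7.3]
width: 15.7
grasp_force: 30.0
```

Contact: the force has risen to +7 N. I'll open slowly, then retreat straight up.

Request:
{"method": "servo_tool", "body": {"plan": [[[0.3, 0, 0, 0, 0, 0, 0], [0, 0, 0, 0, 0, 0, 0], [-0.5, 0, 0, 0, 0, 0, 0], [-1, 0, 0, 0, 0, 0, 0], [-1, 0, 0, 0, 0, 0, 0]]]}}

```text
t: 28.52
ee_pos: [428.9, -313.9, 182.1]
orientation: [-2.849, -1.323, 0.001]
ft_force: [0.5, -0.2, 0.4]
width: 45.7
grasp_force: 0.0
```

Request:
{"method": "servo_tool", "body": {"plan": [[[-1, 0, 0, 0, 0, 0, 0], [-1, 0, 0, 0, 0, 0, 0], [-1, 0, 0, 0, 0, 0, 0], [-1, 0, 0, 0, 0, 0, 0], [-1, 0, 0, 0, 0, 0, 0]]]}}

```text
t: 28.93
ee_pos: [429.0, -313.9, 182.1]
orientation: [2.849, 1.323, -0.001]
ft_force: [-0.4, -0.2, 0.7]
width: 79.1
grasp_force: 0.0
```

Request:
{"method": "servo_tool", "body": {"plan": [[[-1, 0, 0, 0.2, 0, 0, 0], [-1, 0, 0, 0.5, 0, 0, 0], [-1, 0, 0, 0.8, 0, 0, 0], [-1, 0, 0, 0.9, 0, 0, 0], [-1, 0, 0, 0.9, 0, 0, 0]]]}}

```text
t: 29.35
ee_pos: [428.5, -313.6, 315.8]
orientation: [-2.848, -1.323, 0.001]
ft_force: [0.6, -0.2, -0.0]
width: 87.8
grasp_force: 0.0
```

Request:
{"method": "servo_tool", "body": {"plan": [[[-1, 0, 0.8, 0.5, 0, 0, 0], [-1, -0.2, 0.8, 0, 0, 0, 0], [-1, -0.2, 0.8, 0, 0, 0, 0], [-1, -0.2, 0.8, 0, 0, 0, 0], [-1, -0.2, 0.8, 0, 0, 0, 0]]]}}

```text
t: 29.77
ee_pos: [396.2, -152.6, 334.9]
orientation: [2.849, 1.322, 0.001]
ft_force: [-0.4, 0.5, 0.4]
width: 87.7
grasp_force: 0.0
```

Request:
{"method": "servo_tool", "body": {"plan": [[[-1, 0, 0.8, 0, 0, 0, 0], [-1, 0, 0.8, 0, 0, 0, 0], [-1, 0, 0.5, 0, 0, 0, 0], [-1, 0, 0, 0, 0, 0, 0], [-1, 0, 0, 0, 0, 0, 0]]]}}

```text
t: 30.18
ee_pos: [396.9, -69.3, 334.8]
orientation: [2.847, 1.327, 0.001]
ft_force: [-0.3, -0.2, 0.3]
width: 88.0
grasp_force: 0.0
```

```bash
python3 - <<'E'
from g import *
st()
s,t=vision.get_image("side")[:,:,::-1],vision.get_image("top")[:,:,::-1]
z=lambda im,x,y:cv2.resize(im[y:y+75,x:x+100],(400,300),interpolation=cv2.INTER_CUBIC)
cv2.imwrite("pics/end.png",np.vstack([np.hstack([z(t,190,122),z(t,315,185)]),np.hstack([z(s,235,160),z(s,280,240)])]))
E
```

```text
{'t': np.float64(30.18), 'qpos': array([-0.2 ,  0.04,  2.06, -0.  ,  1.04,  0.5 ]), 'ee_pos': array([396.94, -69.29, 334.77]), 'orientation': array([2.85, 1.33, 0.  ]), 'ft_force': array([-0.32, -0.16,  0.27]), 'moment': array([-0.08,  0.1 ,  0.02]), 'width': np.float64(88.04), 'grasp_force': np.float64(0.0)}
```

View pics/end.png

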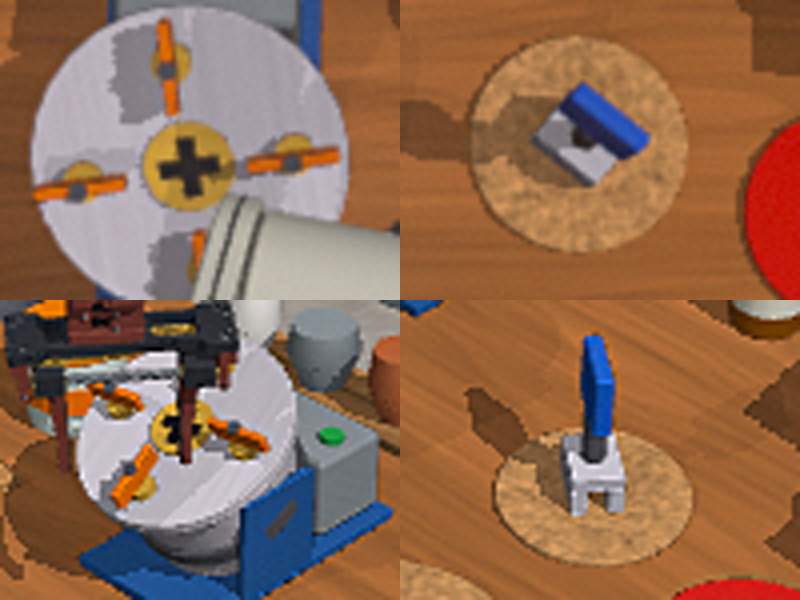

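The key stands upright on the middle of the mat, at (580,140) in the top crop and (597,490) in the side crop. All wings point at the middle of the plate and the gripper is clear, so I'll hand the job in.

```bash
python3 -c "
from workcell import close_job; print(close_job())"
```

```text
the job is handed in; nothing more can be done
None
```

I handed the job in at about 30 s: both loose nuts went to halfway, then all four were tightened in cross order (near, far, left, right), and the key is back upright on the middle of its mat; the far nut reads about 1.62 rad, slightly past the 1.571 mark.

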